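# Make up two sauce-pot sets on the pass

## Task

Make up the two sauce sets for the waiting orders. In the middle of the round wooden board put the copper stand, nest the white pot in it and close it with the white lid; in the middle of the square black slate put the blue pot and close it with the blue lid. Leave everything upright, properly seated and let go of, and do not shift or knock over the salt jar, the green bowl and the pepper pot.

Things in the scene. Friction and masses are not known exactly. Their poses are not given: they have to be found in the camera images.
- board_top (a point): round serving board of light wood, 140 mm diameter, 12 mm thick, lying flat and fixed, with a thin dark ring 66 mm in diameter drawn about its middle. The point is the centre of its top face; z up.
- slate_top (a point): square black slate serving plate, 120 x 120 mm, 8 mm thick, lying flat and fixed. The point is the centre of its top face; x and y run along its edges, z up.
- stand_mid (a point): low open copper stand (a cup to hold a pot), round, 62 mm outside diameter, 24 mm high, wall 5 mm, so 52 mm inside diameter, with a floor 6 mm thick. Starts upright. The point is on its axis half-way up, 12 mm above its underside; z up.
- white_pot_mid (a point): white ceramic sauce pot, round, empty, upright; 46 mm outside diameter (foot tapers to 40 mm over the lowest 10 mm), 66 mm high, wall 4 mm, mouth 38 mm inside. The point is on its axis, 33 mm above its underside; z up. 3 mm play all round in the stand. Hold it by its upper third (about 48 mm up) to keep the fingertips clear of what it is set into.
- white_lid_mid (a point): white round lid with upright brown wooden knob, 36 mm high in all. From below: tapered plug 26 to 30 mm diameter, 6 mm high (4 mm play all round in a pot's mouth); disc 50 mm diameter, 6 mm thick, which lies on the pot's rim; knob 18 mm diameter, 24 mm high. Starts on its plug, knob up. The point is on its axis, 18 mm above its underside; z up. Seated, the point is 45 mm above the pot's point.
- blue_pot_mid (a point): dark blue sauce pot, of the same shape as the white one: round, empty, upright; 46 mm outside diameter (foot tapers to 40 mm over the lowest 10 mm), 66 mm high, wall 4 mm, mouth 38 mm inside. The point is on its axis, 33 mm above its underside; z up. It stands straight on the slate. Hold it by its upper third (about 48 mm up) to keep the fingertips clear of what it is set into.
- blue_lid_mid (a point): dark blue round lid with upright black knob, 36 mm high in all. From below: tapered plug 26 to 30 mm diameter, 6 mm high (4 mm play all round in a pot's mouth); disc 50 mm diameter, 6 mm thick, which lies on the pot's rim; knob 18 mm diameter, 24 mm high. Starts on its plug, knob up. The point is on its axis, 18 mm above its underside; z up. Seated, the point is 45 mm above the pot's point.
- salt_jar_mid (a point): bystander: small loose glass salt jar with a red cap, 44 mm diameter, 55 mm high; to be left alone. The point is its centre.
- dip_bowl_mid (a point): bystander: small loose green bowl, 64 mm diameter, 26 mm high; to be left alone. The point is on its axis, half-way up.
- pepper_mid (a point): bystander: small loose pepper pot of dark turned wood, 42 mm diameter, 60 mm high; to be left alone. The point is on its axis, half-way up.
There are look-alikes about, which are no part of the job. Leave any yellow look-alike of the part that bears white_lid_mid alone.

How it is judged (in metres and radians):
At the end, for the whole second after the job is handed in: Stand on the board and blue pot on the slate, each within 15 mm of its centre; white pot in the stand, each lid on the pot of its colour, within 6 mm of the axis of the part below and 3 mm of seated height; all five upright within 0.1 rad, at rest (under 0.02 m/s) (horizontal distance between stand_mid and board_top below 0.015 m and z of stand_mid in the frame of board_top between 0.009 and 0.015 m and horizontal distance between white_pot_mid and stand_mid below 0.006 m and z of white_pot_mid in the frame of stand_mid between 0.024 and 0.03 m and horizontal distance between white_lid_mid and white_pot_mid below 0.006 m and z of white_lid_mid in the frame of white_pot_mid between 0.042 and 0.048 m and horizontal distance between blue_pot_mid and slate_top below 0.015 m and z of blue_pot_mid in the frame of slate_top between 0.03 and 0.036 m and horizontal distance between blue_lid_mid and blue_pot_mid below 0.006 m and z of blue_lid_mid in the frame of blue_pot_mid between 0.042 and 0.048 m and angle between each of stand_mid, white_pot_mid, white_lid_mid, blue_pot_mid, blue_lid_mid's own z axis and vertical below 0.1 rad and linear speed of each of stand, white_pot, white_lid, blue_pot, blue_lid below 0.02 m/s); the robot touches nothing.
It fails at once if the salt jar is shifted by more than 30 mm or tipped by more than 0.4 rad (distance of salt_jar_mid from where it was at the start of the episode above 0.03 m or angle between salt_jar_mid's own z axis and vertical above 0.4 rad).
It fails at once if the green dip bowl is shifted by more than 30 mm or tipped by more than 0.4 rad (distance of dip_bowl_mid from where it was at the start of the episode above 0.03 m or angle between dip_bowl_mid's own z axis and vertical above 0.4 rad).
It fails at once if the pepper pot is shifted by more than 30 mm or tipped by more than 0.4 rad (distance of pepper_mid from where it was at the start of the episode above 0.03 m or angle between pepper_mid's own z axis and vertical above 0.4 rad).
It also fails if it takes over 138 s, if anything falls off the work surface, if the arm or the gripper's body presses on something with over 40 N, if the wrist force passes 120 N, or if a joint passes its speed limit or range.

## Robot

A 6-joint arm with a two-finger parallel gripper is mounted at the origin on the work surface. World frame = base frame: x ahead of the robot, y to its left, z up, the work surface at z = 0. Lengths are in m, angles in degrees, forces in N, time in s.
With the tool pointing down it reaches from about 0.3 to 0.95 m from the base axis. Payload 3.1 kg.
Tool frame: the origin (TCP) lies midway between the tips of the shut fingers; the grasp point (between the pads) lies 19 mm behind it (ctrl.tcp_to_grasp is the distance from the TCP to the grasp point, in m); y points along the fingers, z is the direction in which the jaws open and shut, and the axes are right-handed (so a half turn about y gives the same grasp; the last joint's range is limited). The gripper opens to 85 mm and grips with 20 to 120 N. Pads are 22 mm wide; open, the fingers measure 114 mm over their backs; the gripper's body (76 mm by 85 mm) begins 54 mm behind the grasp point. The pads swing forward as they close: fully open they stand 13 mm farther back than shut.
Start: joints at [70.319, 17.653, 93.61, -0, 68.738, -3.994], TCP at [0.169, 0.602, 0.231] pointing down, gripper open.
Joint ranges: [-175.34, 175.34], [-45.06, 112.39], [2.9, 150.54], [-68.45, 248.45], [3.09, 151.38], [-168.51, 168.51]. Speed limits (degrees/s): [159.86, 159.86, 180, 180, 180, 180].

## Interface

Orientations are given as [roll, pitch, yaw] about the fixed x, y, z axes, in that order (R = Rz(yaw) Ry(pitch) Rx(roll)).
In Python, from plant import readout, eyes, ctrl gives the robot as it stands. The module is installed in compiled form; this text tells all that it offers.
- The arm moves only by the tool move_arm, never from a script. Its argument "plan" is a list of rows, each an object of numbers: "dx", "dy", "dz": the shift along the tool's x, y, z in cm; "ax", "ay", "az": the turn, a rotation vector about the tool's x, y, z in rad; "fingers": the closure, from 0 (fully open) to 1 (shut). In form: [{"dx": .., "dy": .., "dz": .., "ax": .., "ay": .., "az": .., "fingers": ..}, ...]. A call has 1 to 12 rows; each row shifts and turns the commanded pose from where the row before left it, along the tool's axes as they then stand; what a row does not reach is not made up. A row lasts 1/10 s, in which the tool goes at most 50 mm and 8.59 degrees, less where a joint would pass 70% of its speed; a pose out of reach is approached as far as the arm can. A call with a gripper value outside its range is refused whole. The fingers move at their own pace and stop on an object; "grip_force" is the grip in N (left out, the last holds). Time passes only in rows, so rows that do not move let the fingers close. It gives the time, the measured TCP pose, the force and the opening at its end, in the units of the state.
- readout.sense(): the state, without advancing time (a new reading comes with each control period).
- eyes.get_image(name): name is "side" or "top" or "wrist"; returns a dict with "img" (480x640x3 uint8, red, green, blue), "depth" (480x640 float32, m along the optical axis (not along the pixel's ray), 0 where there is no reading), "mtx" (3x3 intrinsics, pixels), "rvec" (rotation vector, rad) and "tvec" (3), from world to camera coordinates, as OpenCV has them; the wrist camera has in their place "hand_eye" (4x4, takes a point from camera to tool coordinates, whose origin is the TCP and whose axes are the tool frame's). Camera axes: x right, y down, z forward; pixel columns grow to the right and rows downward; lengths in m; the calibration is good to about 2 mm. The wrist camera is an equidistant fisheye: a pixel r from the principal point sees the ray r / f radians off the axis. A picture is of the moment at which its call begins: read the wrist's pose just before it.
- ctrl.job_done(): hands the job in, once; it reports no verdict.
The state is a dict: "time_s": time; "qpos": joint angles; "joint_velocities": joint speeds; "effort": joint torques, N m; "tool_pos": TCP position; "eef_rot": TCP orientation; "contact_force": force on the tool from outside, world axes, zero at the start; "torque": the same for the moment, N m; "opening": finger opening in m.
Only numpy, scipy, OpenCV 4.12 (cv2) and the standard library are available. Lean on these libraries where they do the work, as an engineer would, in place of code of your own. Each camera call takes 0.05 s, during which the arm holds its last target.

## Working session

There is one attempt and no reset: what is moved stays moved. The work goes in short steps, Python scripts to look and compute and a tool call to move; the robot and the scene stay as the last step left them, time stands still between calls to the robot, and variables do not carry over. Pictures are saved under pics/ and viewed, and the job is handed in when it is done.

Besides the shell and the picture viewer there is one more tool, called after "Call:" as name(argument=value, ...), one argument or row to a line, values as JSON. move_arm: Moves the arm, as the interface text tells. Its arguments: {"type":"object","properties":{"plan":{"type":"array","items":{"type":"object","properties":{"dx":{"type":"number"},"dy":{"type":"number"},"dz":{"type":"number"},"ax":{"type":"number"},"ay":{"type":"number"},"az":{"type":"number"},"fingers":{"type":"number"}}}},"grip_force":{"type":"number"}},"required":["plan"]}

```bash
mkdir -p pics
python3 - <<'E'
from plant import readout, eyes, ctrl
import cv2, numpy as np
print(readout.sense(), ctrl.tcp_to_grasp)
for n in ["side","top","wrist"]:
    d=eyes.get_image(n)
    cv2.imwrite(f"pics/{n}0.png",d["img"][:,:,::-1])
    np.savez(f"pics/{n}0.npz",**d)
    print(n,{k:np.round(v,4).tolist() for k,v in d.items() if k not in("img","depth")})
E
```

```text
{'time_s': 0.0, 'qpos': array([ 7.03188625e+01,  1.77060322e+01,  9.36890999e+01, -1.07716379e-03,
        6.87370156e+01, -3.99605816e+00]), 'joint_velocities': array([0.09489342, 0.01903383, 0.09560382, 0.06756135, 0.04178228,
       0.01239335]), 'effort': array([-1.52366410e-03, -4.15239108e+01, -2.76669663e+01, -8.51812274e-05,
        1.00579223e-02,  6.49976158e-06]), 'tool_pos': array([0.16875094, 0.60093834, 0.23003397]), 'eef_rot': array([-9.01318964e+01,  8.20858985e-03, -1.56846970e+01]), 'contact_force': array([ 0.01845495, -0.67329607,  0.58000356]), 'torque': array([ 0.00185641,  0.00176262, -0.05355095]), 'opening': 0.08507248189314658} 0.0187
side {'mtx': [[434.7809, 0.0, 317.1982], [0.0, 434.7809, 234.0835], [0.0, 0.0, 1.0]], 'rvec': [2.0845, -0.8335, 0.4265], 'tvec': [-0.4115, 0.3082, 0.4457]}
top {'mtx': [[502.9412, 0.0, 318.1897], [0.0, 502.9412, 239.61], [0.0, 0.0, 1.0]], 'rvec': [2.1449, -2.1911, 0.0469], 'tvec': [0.0294, 0.6162, 0.8516]}
wrist {'mtx': [[371.6483, 0.0, 320.0967], [0.0, 371.6483, 235.8026], [0.0, 0.0, 1.0]], 'hand_eye': [[0.0005, 0.9623, 0.272, -0.0691], [0.0002, -0.272, 0.9623, -0.1418], [1.0, -0.0004, -0.0004, 0.0001], [0.0, 0.0, 0.0, 1.0]]}
```

View pics/top0.png

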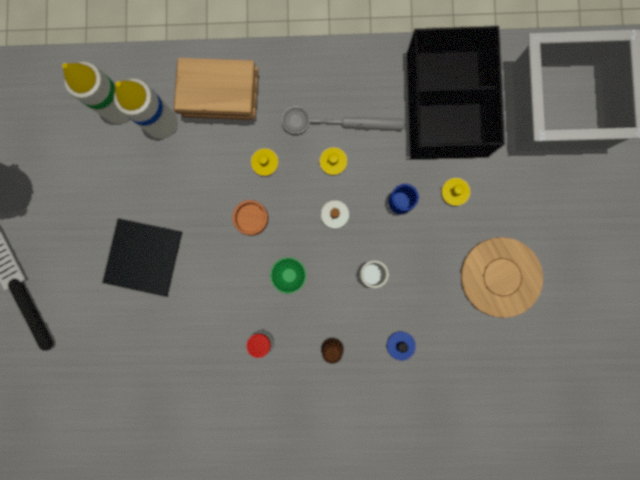

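View pics/side0.png

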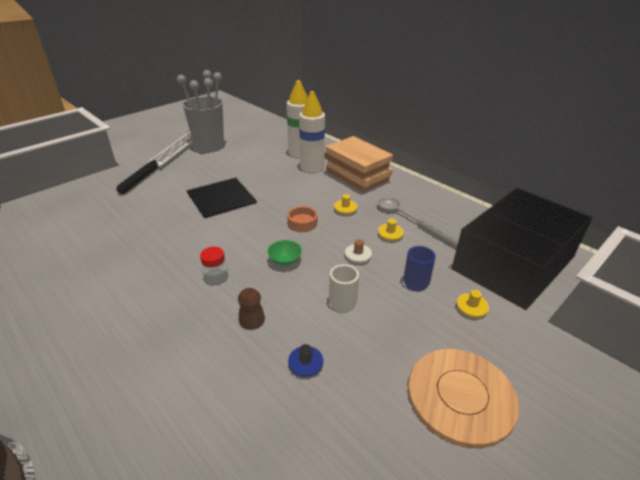

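View pics/wrist0.png

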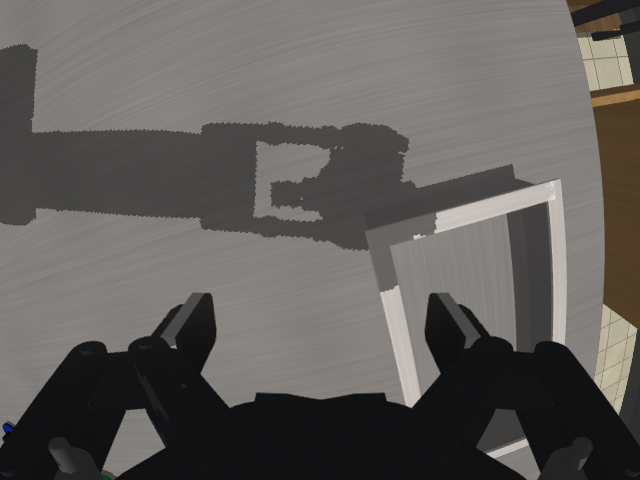

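The top view shows:
- Job parts: white lid (335,214), white pot (373,274), copper stand (251,217), blue pot (403,199), blue lid (401,346), board (502,277) and slate (143,258).
- Bystanders: salt jar (259,345), green bowl (289,275) and pepper pot (332,350).
- Look-alikes: three yellow lids at (264,162), (333,160) and (456,192). The white lid is the only white disc with a brown knob.

I'll measure these next and enlarge the lids.

```bash
cat > h.py <<'E'
import numpy as np, cv2
def pts(d):
    K=d["mtx"];R=cv2.Rodrigues(np.asarray(d["rvec"],float))[0];t=np.asarray(d["tvec"],float).reshape(3)
    v,u=np.mgrid[0:480,0:640]; z=d["depth"]
    P=np.stack([(u-K[0,2])/K[0,0]*z,(v-K[1,2])/K[1,1]*z,z],-1)
    return (P-t)@R      # world
def circ(d,px,lo,hi,rad=40):
    W=pts(d); v,u=np.mgrid[0:480,0:640]
    m=((u-px[0])**2+(v-px[1])**2<rad**2)&(d["depth"]>0)&(W[...,2]>lo)&(W[...,2]<hi)
    n,l,s,c=cv2.connectedComponentsWithStats(m.astype(np.uint8))
    if n<2: return None
    k=1+np.argmin([np.hypot(*(c[i]-px))-s[i,4]*.1 for i in range(1,n)])
    q=W[l==k]; (cx,cy),r=cv2.minEnclosingCircle(q[:,:2].astype(np.float32))
    return np.round([cx,cy,2*r,*q.mean(0)[:2],np.percentile(q[:,2],5),np.median(q[:,2]),np.percentile(q[:,2],97),len(q)],4)
E
python3 - <<'E'
from h import *
d=dict(np.load("pics/top0.npz"))
W=pts(d);print("table",np.median(W[400:470,100:600,2]))
for n,px,lo,hi,r in [("wlid disc",(335,214),.006,.02,25),("wlid knob",(335,214),.025,.05,25),("wpot",(373,274),.058,.08,30),("stand",(251,217),.018,.035,30),("bpot",(403,199),.058,.08,30),("blid",(401,346),.006,.02,25),("bknob",(401,346),.025,.05,25),("board",(502,277),.007,.02,50),("slate",(143,258),.004,.015,60),("salt",(259,345),.04,.07,25),("bowl",(289,275),.018,.035,30),("pepper",(332,350),.04,.07,25),("yellow1",(264,162),.025,.05,25),("y2",(333,160),.025,.05,25),("y3",(456,192),.025,.05,25),("blackbox",(455,93),.05,.3,80)]:
    print(n,circ(d,px,lo,hi,r))
m=(d["img"].max(2)<45).astype(np.uint8); m[:,:90]=0;m[:200]=0;m[:,200:]=0
c=max(cv2.findContours(m,0,2)[0],key=cv2.contourArea);print(cv2.minAreaRect(c))
(u,v),_,_=cv2.minAreaRect(c);print("slate c",W[round(v),round(u)])
b=cv2.boxPoints(cv2.minAreaRect(c));print([W[int(y),int(x)].round(3).tolist() for x,y in b*.97+.03*np.array([u,v])])
cv2.imwrite("pics/crop.png",cv2.resize(d["img"][140:370,220:480,::-1],None,fx=3,fy=2.6))
E
```

```text
table -0.00018396391888782752
wlid disc [ 6.626e-01 -1.370e-02  4.970e-02  6.622e-01 -1.380e-02  8.600e-03
  1.130e-02  1.480e-02  5.180e+02]
wlid knob [ 6.625e-01 -1.310e-02  1.790e-02  6.621e-01 -1.340e-02  3.160e-02
  3.520e-02  3.790e-02  8.400e+01]
wpot [ 5.554e-01 -7.650e-02  4.600e-02  5.556e-01 -7.650e-02  6.180e-02
  6.520e-02  6.790e-02  2.140e+02]
stand [6.595e-01 1.360e-01 6.220e-02 6.594e-01 1.357e-01 2.010e-02 2.290e-02
 2.570e-02 3.080e+02]
bpot [ 6.822e-01 -1.306e-01  4.640e-02  6.816e-01 -1.303e-01  5.990e-02
  6.470e-02  6.800e-02  2.160e+02]
blid [ 4.310e-01 -1.231e-01  5.010e-02  4.317e-01 -1.224e-01  8.800e-03
  1.160e-02  1.450e-02  5.640e+02]
bknob [ 4.313e-01 -1.229e-01  1.780e-02  4.317e-01 -1.225e-01  3.200e-02
  3.520e-02  3.800e-02  9.500e+01]
board [ 5.457e-01 -3.015e-01  1.409e-01  5.457e-01 -3.009e-01  8.900e-03
  1.140e-02  1.440e-02  5.120e+03]
slate [5.940e-01 3.329e-01 1.673e-01 5.940e-01 3.325e-01 5.200e-03 7.600e-03
 1.050e-02 4.418e+03]
salt [4.409e-01 1.188e-01 3.990e-02 4.413e-01 1.179e-01 5.070e-02 5.460e-02
 5.700e-02 4.730e+02]
bowl [5.565e-01 6.980e-02 6.310e-02 5.562e-01 7.100e-02 1.880e-02 2.390e-02
 2.810e-02 3.510e+02]
pepper [ 4.262e-01 -3.600e-03  3.480e-02  4.272e-01 -3.700e-03  5.040e-02
  5.770e-02  6.180e-02  3.550e+02]
yellow1 [7.597e-01 1.098e-01 1.840e-02 7.593e-01 1.095e-01 2.680e-02 3.480e-02
 3.750e-02 9.500e+01]
y2 [ 7.583e-01 -1.350e-02  1.780e-02  7.577e-01 -1.320e-02  2.990e-02
  3.480e-02  3.810e-02  8.800e+01]
y3 [ 6.976e-01 -2.276e-01  1.840e-02  6.972e-01 -2.268e-01  2.900e-02
  3.440e-02  3.780e-02  9.700e+01]
blackbox [ 8.591e-01 -2.203e-01  2.426e-01  8.651e-01 -2.260e-01  5.280e-02
  7.610e-02  9.060e-02  4.329e+03]
((141.8529510498047, 256.9117431640625), (64.97067260742188, 65.18759155273438), 12.52880859375)
slate c [0.59383982 0.33252009 0.00709023]
[[0.554, 0.401, 0.008], [0.663, 0.379, 0.007], [0.637, 0.265, 0.009], [0.527, 0.29, 0.01]]
```

View pics/crop.png

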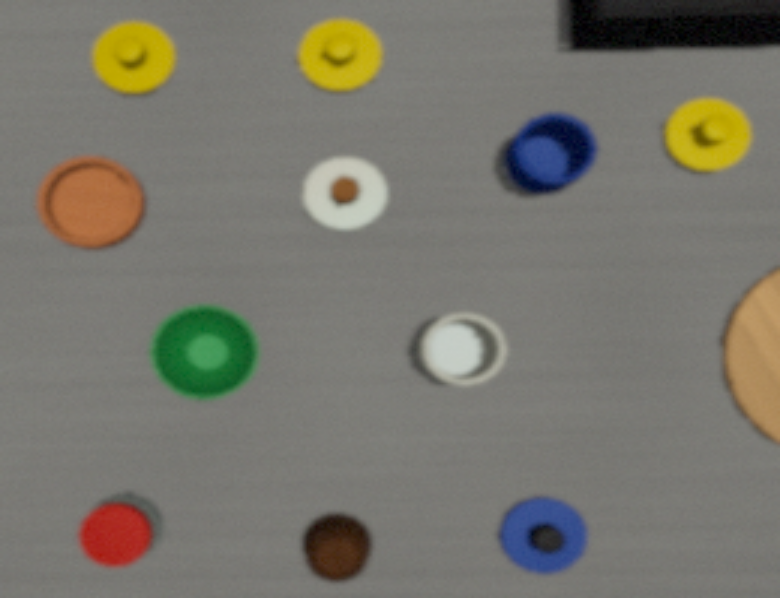

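All sizes and heights match the description: lid 50/18 mm, pots 46 mm, stand 62 mm, board 141 mm, and a table reading of 0. The crop confirms the white lid with the brown knob at (335,214), and the yellow lids are clearly different. I'll turn the tool to yaw 0, so tool dx = world x, dz = world y and dy = down, then go to the stand.

Call:
move_arm(
  plan=[
    {"ay": -0.137,"fingers": 0},
    {"ay": -0.137},
    {"dx": 3.5,"dz": -3.32},
    {"dx": 3.5,"dz": -3.32},
    {"dx": 3.5,"dz": -3.32},
    {"dx": 3.5,"dz": -3.32},
    {"dx": 3.5,"dz": -3.32},
    {"dx": 3.5,"dz": -3.32},
    {"dx": 3.5,"dz": -3.32},
    {"dx": 3.5,"dz": -3.32},
    {"dx": 3.5,"dz": -3.32},
    {"dx": 3.5,"dz": -3.32},
  ],
  grip_force=30,
)

```text
validation failed for argument at $.pl...
```

Call:
move_arm(
  plan=[
    {"dx": 3.5,"dz": -3.32},
    {"dx": 3.5,"dz": -3.32},
    {"dx": 3.5,"dz": -3.32},
    {"dx": 3.5,"dz": -3.32},
    {"dy": 2},
    {"dy": 2},
    {"dy": 2},
    {"dy": 2},
    {"dy": 2},
    {},
    {},
    {},
  ],
)

```text
validation failed for argument at $.pl...
```

Call:
move_arm(
  plan=[
    {"dx": 0,"dy": 0,"dz": 0,"ax": 0,"ay": -0.137,"az": 0,"fingers": 0},
    {"dx": 0,"dy": 0,"dz": 0,"ax": 0,"ay": -0.137,"az": 0,"fingers": 0},
  ],
  grip_force=30,
)

```text
time_s: 0.35
tool_pos: [0.1689, 0.6014, 0.2307]
eef_rot: [-90.1, 0.0, 0.3]
contact_force: [-0.6, -0.1, -0.5]
opening: 0.0853
```

Call:
move_arm(
  plan=[
    {"dx": 3.5,"dy": 0,"dz": -3.32,"ax": 0,"ay": 0,"az": 0,"fingers": 0},
    {"dx": 3.5,"dy": 0,"dz": -3.32,"ax": 0,"ay": 0,"az": 0,"fingers": 0},
    {"dx": 3.5,"dy": 0,"dz": -3.32,"ax": 0,"ay": 0,"az": 0,"fingers": 0},
    {"dx": 3.5,"dy": 0,"dz": -3.32,"ax": 0,"ay": 0,"az": 0,"fingers": 0},
    {"dx": 3.5,"dy": 0,"dz": -3.32,"ax": 0,"ay": 0,"az": 0,"fingers": 0},
    {"dx": 3.5,"dy": 0,"dz": -3.32,"ax": 0,"ay": 0,"az": 0,"fingers": 0},
    {"dx": 3.5,"dy": 0,"dz": -3.32,"ax": 0,"ay": 0,"az": 0,"fingers": 0},
    {"dx": 3.5,"dy": 0,"dz": -3.32,"ax": 0,"ay": 0,"az": 0,"fingers": 0},
    {"dx": 3.5,"dy": 0,"dz": -3.32,"ax": 0,"ay": 0,"az": 0,"fingers": 0},
    {"dx": 3.5,"dy": 0,"dz": -3.32,"ax": 0,"ay": 0,"az": 0,"fingers": 0},
    {"dx": 3.5,"dy": 0,"dz": -3.32,"ax": 0,"ay": 0,"az": 0,"fingers": 0},
    {"dx": 3.5,"dy": 0,"dz": -3.32,"ax": 0,"ay": 0,"az": 0,"fingers": 0},
  ],
)

```text
time_s: 1.55
tool_pos: [0.5901, 0.2018, 0.2309]
eef_rot: [-90.0, 0.0, -0.0]
contact_force: [0.7, 0.6, -0.7]
opening: 0.0854
```

Call:
move_arm(
  plan=[
    {"dx": 3.5,"dy": 0,"dz": -3.32,"ax": 0,"ay": 0,"az": 0,"fingers": 0},
    {"dx": 3.5,"dy": 0,"dz": -3.32,"ax": 0,"ay": 0,"az": 0,"fingers": 0},
    {"dx": 0,"dy": 4,"dz": 0,"ax": 0,"ay": 0,"az": 0,"fingers": 0},
    {"dx": 0,"dy": 4,"dz": 0,"ax": 0,"ay": 0,"az": 0,"fingers": 0},
    {"dx": 0,"dy": 4,"dz": 0,"ax": 0,"ay": 0,"az": 0,"fingers": 0},
    {"dx": 0,"dy": 0,"dz": 0,"ax": 0,"ay": 0,"az": 0,"fingers": 0},
    {"dx": 0,"dy": 0,"dz": 0,"ax": 0,"ay": 0,"az": 0,"fingers": 0},
    {"dx": 0,"dy": 0,"dz": 0,"ax": 0,"ay": 0,"az": 0,"fingers": 0},
  ],
)

```text
time_s: 2.35
tool_pos: [0.6612, 0.1375, 0.1141]
eef_rot: [-90.0, -0.3, 0.0]
contact_force: [-0.9, -0.1, 0.4]
opening: 0.0854
```

```bash
cat > look.py <<'E'
import sys
from h import *
from plant import readout, eyes
def look(tag,views=("wrist",)):
    s=readout.sense(); print({k:np.round(s[k],4).tolist() for k in("time_s","tool_pos","eef_rot","contact_force","opening")})
    o={}
    for n in views:
        d=eyes.get_image(n); cv2.imwrite(f"pics/{n}_{tag}.png",d["img"][:,:,::-1]); np.savez(f"pics/{n}_{tag}.npz",**d); o[n]=d
    s=readout.sense(); print({k:np.round(s[k],4).tolist() for k in("time_s","tool_pos","eef_rot","opening")})
    return o
if __name__=="__main__": look(sys.argv[1],sys.argv[2:] or ("wrist",))
E
python3 look.py a wrist
```

```text
{'time_s': 2.35, 'tool_pos': [0.6612, 0.1375, 0.1141], 'eef_rot': [-89.9642, -0.2675, 0.0263], 'contact_force': [-0.9235, -0.0506, 0.4052], 'opening': 0.0854}
{'time_s': 2.4, 'tool_pos': [0.6616, 0.1376, 0.1148], 'eef_rot': [-89.9532, -0.3331, 0.0319], 'opening': 0.0854}
```

View pics/wrist_a.png

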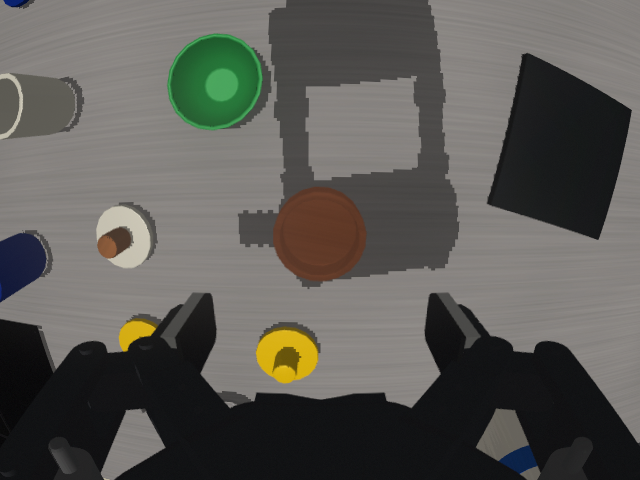

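Wrist view: the stand is at (320,233), centred between the fingers, with the green bowl at (216,82) and a yellow lid at (288,355). I'll cross-check the stand's position by wrist ray.

```bash
cat >> h.py <<'E'
from scipy.spatial.transform import Rotation as Ro
def wray(d,tp,rot,uv,z):
    """wrist pixels -> world points on plane z"""
    uv=np.asarray(uv,float).reshape(-1,1,2)
    n=cv2.fisheye.undistortPoints(uv,np.asarray(d["mtx"],float),np.zeros(4)).reshape(-1,2)
    H=d["hand_eye"]; R=Ro.from_euler("xyz",rot,degrees=True).as_matrix()
    v=np.c_[n,np.ones(len(n))]@H[:3,:3].T@R.T
    o=R@H[:3,3]+tp
    return o+v*((z-o[2])/v[:,2])[:,None]
def wmask(m,px):
    n,l,s,c=cv2.connectedComponentsWithStats(m.astype(np.uint8))
    k=l[px[1],px[0]]; c=cv2.findContours((l==k).astype(np.uint8),0,1)[0]
    return max(c,key=cv2.contourArea)[:,0,:]
def wcirc(d,tp,rot,cont,z):
    P=wray(d,tp,rot,cont,z)[:,:2].astype(np.float32)
    (x,y),r=cv2.minEnclosingCircle(P); return np.round([x,y,2*r,*P.mean(0)],4)
E
python3 - <<'E'
from h import *
d=dict(np.load("pics/wrist_a.npz"))
i=d["img"].astype(int); m=(i[...,0]>i[...,2]*1.6)&(i[...,0]<200)&(i[...,1]<i[...,0]*.7)
c=wmask(m,(320,233)); print(cv2.minEnclosingCircle(c),wcirc(d,[.6612,.1375,.1141],[-89.96,-.27,.03],c,.024))
E
```

```text
((319.1161804199219, 233.6544189453125), 47.05372619628906) [0.6577 0.1371 0.0636 0.6574 0.1371]
```

Call:
move_arm(
  plan=[
    {"dx": -0.2,"dy": 3,"dz": -0.1,"ax": 0,"ay": 0,"az": 0,"fingers": 0},
    {"dx": 0,"dy": 3,"dz": 0,"ax": 0,"ay": 0,"az": 0,"fingers": 0},
    {"dx": 0,"dy": 2.5,"dz": 0,"ax": 0,"ay": 0,"az": 0,"fingers": 0},
    {"dx": 0,"dy": 1.5,"dz": 0,"ax": 0,"ay": 0,"az": 0,"fingers": 0},
    {"dx": 0,"dy": 1,"dz": 0,"ax": 0,"ay": 0,"az": 0,"fingers": 0},
    {"dx": 0,"dy": 0,"dz": 0,"ax": 0,"ay": 0,"az": 0,"fingers": 0},
    {"dx": 0,"dy": 0,"dz": 0,"ax": 0,"ay": 0,"az": 0,"fingers": 0},
    {"dx": 0,"dy": 0,"dz": 0,"ax": 0,"ay": 0,"az": 0,"fingers": 0},
  ],
)

```text
time_s: 3.2
tool_pos: [0.6587, 0.1362, 0.0031]
eef_rot: [-90.0, -0.2, 0.0]
contact_force: [-0.2, 0.5, -0.2]
opening: 0.0853
```

```bash
python3 look.py b side; python3 -c "
import cv2;i=cv2.imread('pics/side_b.png');cv2.imwrite('pics/side_bc.png',cv2.resize(i[100:300,200:440],None,fx=3,fy=3))"
```

```text
{'time_s': 3.2, 'tool_pos': [0.6587, 0.1362, 0.0031], 'eef_rot': [-89.9754, -0.1811, 0.0119], 'contact_force': [-0.2496, 0.4653, -0.2448], 'opening': 0.0853}
{'time_s': 3.25, 'tool_pos': [0.6585, 0.1362, 0.0029], 'eef_rot': [-89.9764, -0.1612, 0.0131], 'opening': 0.0855}
```

View pics/side_bc.png

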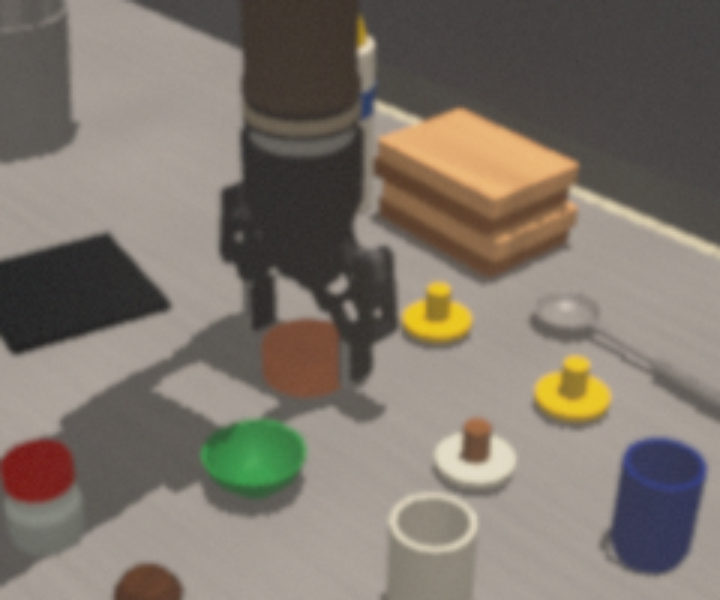

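Fingers straddle the stand, which is at (300,358) in the crop, with the tips just above the table. Closing.

Call:
move_arm(
  plan=[
    {"dx": 0,"dy": 0,"dz": 0,"ax": 0,"ay": 0,"az": 0,"fingers": 0.4},
    {"dx": 0,"dy": 0,"dz": 0,"ax": 0,"ay": 0,"az": 0,"fingers": 0.6},
    {"dx": 0,"dy": 0,"dz": 0,"ax": 0,"ay": 0,"az": 0,"fingers": 0.8},
    {"dx": 0,"dy": 0,"dz": 0,"ax": 0,"ay": 0,"az": 0,"fingers": 1},
    {"dx": 0,"dy": 0,"dz": 0,"ax": 0,"ay": 0,"az": 0,"fingers": 1},
    {"dx": 0,"dy": 0,"dz": 0,"ax": 0,"ay": 0,"az": 0,"fingers": 1},
    {"dx": 0,"dy": 0,"dz": 0,"ax": 0,"ay": 0,"az": 0,"fingers": 1},
    {"dx": 0,"dy": 0,"dz": 0,"ax": 0,"ay": 0,"az": 0,"fingers": 1},
  ],
  grip_force=40,
)

```text
time_s: 4.05
tool_pos: [0.6579, 0.1364, 0.0026]
eef_rot: [-90.0, -0.1, 0.0]
contact_force: [-0.5, 0.7, 5.7]
opening: 0.0603
```

Call:
move_arm(
  plan=[
    {"dx": 0,"dy": -1,"dz": 0,"ax": 0,"ay": 0,"az": 0,"fingers": 1},
    {"dx": 0,"dy": -2,"dz": 0,"ax": 0,"ay": 0,"az": 0,"fingers": 1},
    {"dx": 0,"dy": -3,"dz": 0,"ax": 0,"ay": 0,"az": 0,"fingers": 1},
    {"dx": 0,"dy": -4,"dz": 0,"ax": 0,"ay": 0,"az": 0,"fingers": 1},
    {"dx": 0,"dy": -4,"dz": 0,"ax": 0,"ay": 0,"az": 0,"fingers": 1},
    {"dx": 0,"dy": -2,"dz": 0,"ax": 0,"ay": 0,"az": 0,"fingers": 1},
    {"dx": 0,"dy": 0,"dz": 0,"ax": 0,"ay": 0,"az": 0,"fingers": 1},
    {"dx": 0,"dy": 0,"dz": 0,"ax": 0,"ay": 0,"az": 0,"fingers": 1},
  ],
)

```text
time_s: 4.85
tool_pos: [0.6561, 0.1358, 0.1602]
eef_rot: [-90.0, 0.1, 0.0]
contact_force: [-0.8, 0.6, -4.0]
opening: 0.0603
```

```bash
python3 look.py c wrist
```

```text
{'time_s': 4.85, 'tool_pos': [0.6561, 0.1358, 0.1602], 'eef_rot': [-90.024, 0.1004, 0.0104], 'contact_force': [-0.8187, 0.6089, -3.9624], 'opening': 0.0603}
{'time_s': 4.9, 'tool_pos': [0.6551, 0.1356, 0.1588], 'eef_rot': [-90.0422, 0.2596, 0.0089], 'opening': 0.0601}
```

View pics/wrist_c.png

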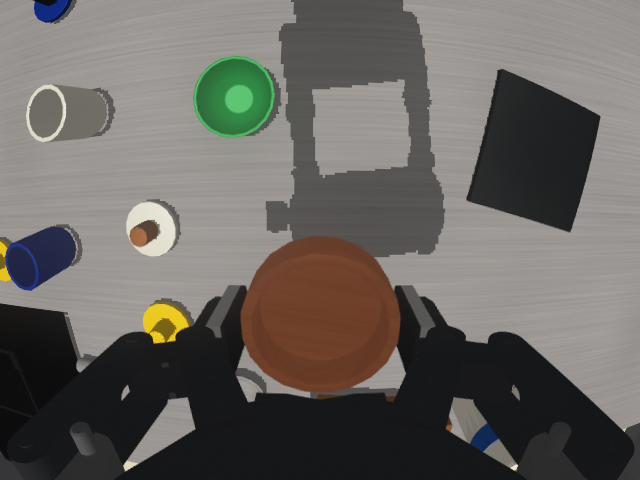

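Held level; stand centred at (321,315). Moving to the board.

Call:
move_arm(
  plan=[
    {"dx": -0.56,"dy": 0,"dz": -2.19,"ax": 0,"ay": 0,"az": 0,"fingers": 1},
    {"dx": -1.13,"dy": 0,"dz": -4.38,"ax": 0,"ay": 0,"az": 0,"fingers": 1},
    {"dx": -1.13,"dy": 0,"dz": -4.38,"ax": 0,"ay": 0,"az": 0,"fingers": 1},
    {"dx": -1.13,"dy": 0,"dz": -4.38,"ax": 0,"ay": 0,"az": 0,"fingers": 1},
    {"dx": -1.13,"dy": 0,"dz": -4.38,"ax": 0,"ay": 0,"az": 0,"fingers": 1},
    {"dx": -1.13,"dy": 0,"dz": -4.38,"ax": 0,"ay": 0,"az": 0,"fingers": 1},
    {"dx": -1.13,"dy": 0,"dz": -4.38,"ax": 0,"ay": 0,"az": 0,"fingers": 1},
    {"dx": -1.13,"dy": 0,"dz": -4.38,"ax": 0,"ay": 0,"az": 0,"fingers": 1},
    {"dx": -1.13,"dy": 0,"dz": -4.38,"ax": 0,"ay": 0,"az": 0,"fingers": 1},
    {"dx": -1.13,"dy": 0,"dz": -4.38,"ax": 0,"ay": 0,"az": 0,"fingers": 1},
    {"dx": -0.57,"dy": 0,"dz": -2.19,"ax": 0,"ay": 0,"az": 0,"fingers": 1},
    {"dx": 0,"dy": 0,"dz": 0,"ax": 0,"ay": 0,"az": 0,"fingers": 1},
  ],
)

```text
time_s: 6.1
tool_pos: [0.5413, -0.3047, 0.1581]
eef_rot: [-89.9, 0.3, -0.2]
contact_force: [0.2, 0.5, -3.6]
opening: 0.0604
```

Call:
move_arm(
  plan=[
    {"dx": 0,"dy": 4,"dz": 0,"ax": 0,"ay": 0,"az": 0,"fingers": 1},
    {"dx": 0,"dy": 4,"dz": 0,"ax": 0,"ay": 0,"az": 0,"fingers": 1},
    {"dx": 0,"dy": 3,"dz": 0,"ax": 0,"ay": 0,"az": 0,"fingers": 1},
    {"dx": 0,"dy": 1.5,"dz": 0,"ax": 0,"ay": 0,"az": 0,"fingers": 1},
    {"dx": 0,"dy": 0.7,"dz": 0,"ax": 0,"ay": 0,"az": 0,"fingers": 1},
    {"dx": 0,"dy": 0,"dz": 0,"ax": 0,"ay": 0,"az": 0,"fingers": 1},
    {"dx": 0,"dy": 0,"dz": 0,"ax": 0,"ay": 0,"az": 0,"fingers": 1},
    {"dx": 0,"dy": 0,"dz": 0,"ax": 0,"ay": 0,"az": 0,"fingers": 1},
  ],
)

```text
time_s: 6.9
tool_pos: [0.5459, -0.3029, 0.0314]
eef_rot: [-90.1, -0.2, 0.0]
contact_force: [-0.1, -0.4, -2.7]
opening: 0.0601
```

Call:
move_arm(
  plan=[
    {"dx": 0,"dy": 0.8,"dz": 0.1,"ax": 0,"ay": 0,"az": 0,"fingers": 1},
    {"dx": 0,"dy": 0.4,"dz": 0,"ax": 0,"ay": 0,"az": 0,"fingers": 1},
    {"dx": 0,"dy": 0.2,"dz": 0,"ax": 0,"ay": 0,"az": 0,"fingers": 1},
    {"dx": 0,"dy": 0.1,"dz": 0,"ax": 0,"ay": 0,"az": 0,"fingers": 1},
    {"dx": 0,"dy": 0,"dz": 0,"ax": 0,"ay": 0,"az": 0,"fingers": 1},
    {"dx": 0,"dy": 0,"dz": 0,"ax": 0,"ay": 0,"az": 0,"fingers": 1},
  ],
)

```text
time_s: 7.5
tool_pos: [0.5437, -0.3007, 0.0146]
eef_rot: [-90.0, 0.1, 0.0]
contact_force: [-3.6, 2.3, 3.7]
opening: 0.0602
```

Contact force has reversed, so the stand is on the board. Releasing and lifting.

Call:
move_arm(
  plan=[
    {"dx": 0,"dy": 0,"dz": 0,"ax": 0,"ay": 0,"az": 0,"fingers": 0.2},
    {"dx": 0,"dy": 0,"dz": 0,"ax": 0,"ay": 0,"az": 0,"fingers": 0},
    {"dx": 0,"dy": 0,"dz": 0,"ax": 0,"ay": 0,"az": 0,"fingers": 0},
    {"dx": 0,"dy": 0,"dz": 0,"ax": 0,"ay": 0,"az": 0,"fingers": 0},
    {"dx": 0,"dy": -2,"dz": 0,"ax": 0,"ay": 0,"az": 0,"fingers": 0},
    {"dx": 0,"dy": -4,"dz": 0,"ax": 0,"ay": 0,"az": 0,"fingers": 0},
    {"dx": 0,"dy": -4,"dz": 0,"ax": 0,"ay": 0,"az": 0,"fingers": 0},
    {"dx": 0.1,"dy": -4,"dz": 2.25,"ax": 0,"ay": 0,"az": 0,"fingers": 0},
    {"dx": 0.1,"dy": 0,"dz": 4,"ax": 0,"ay": 0,"az": 0,"fingers": 0},
    {"dx": 0.1,"dy": 0,"dz": 4,"ax": 0,"ay": 0,"az": 0,"fingers": 0},
    {"dx": 0.4,"dy": 0,"dz": 4,"ax": 0,"ay": 0,"az": 0,"fingers": 0},
    {"dx": 0.4,"dy": 0,"dz": 4,"ax": 0,"ay": 0,"az": 0,"fingers": 0},
  ],
)

```text
time_s: 8.7
tool_pos: [0.5553, -0.1172, 0.1547]
eef_rot: [-90.0, -0.1, -0.0]
contact_force: [0.5, -0.1, -0.3]
opening: 0.0856
```

Call:
move_arm(
  plan=[
    {"dx": 0,"dy": 0,"dz": 4,"ax": 0,"ay": 0,"az": 0,"fingers": 0},
    {"dx": 0,"dy": 0,"dz": 0,"ax": 0,"ay": 0,"az": 0,"fingers": 0},
    {"dx": 0,"dy": 0,"dz": 0,"ax": 0,"ay": 0,"az": 0,"fingers": 0},
    {"dx": 0,"dy": 0,"dz": 0,"ax": 0,"ay": 0,"az": 0,"fingers": 0},
  ],
)

```text
time_s: 9.1
tool_pos: [0.5554, -0.0794, 0.1544]
eef_rot: [-90.0, -0.0, -0.0]
contact_force: [-0.0, -0.3, 0.8]
opening: 0.0853
```

```bash
python3 look.py d wrist top
```

```text
{'time_s': 9.1, 'tool_pos': [0.5554, -0.0794, 0.1544], 'eef_rot': [-90.04, -0.0311, -0.0079], 'contact_force': [-0.0111, -0.305, 0.7736], 'opening': 0.0853}
{'time_s': 9.2, 'tool_pos': [0.5553, -0.0799, 0.1544], 'eef_rot': [-90.0248, -0.0202, -0.083], 'opening': 0.0855}
```

View pics/top_d.png

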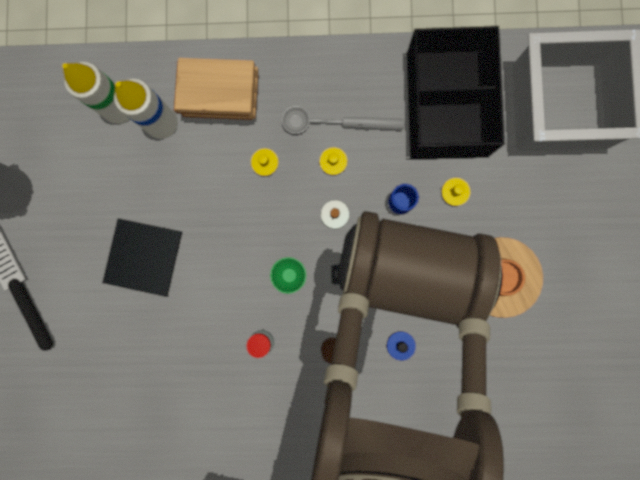

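View pics/wrist_d.png

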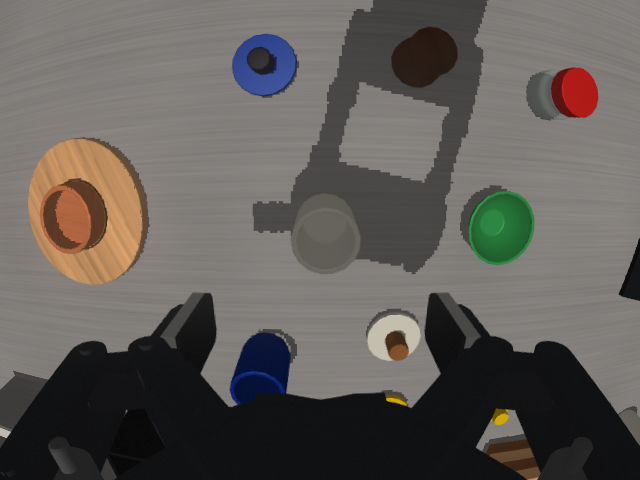

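The top view shows the stand on the board at (510,277), with the bystanders unmoved. In the wrist view the white pot's mouth is at (326,240). I'll measure the pot from wrist depth.

```bash
cat >> h.py <<'E'
def wpts(d,tp,rot):
    v,u=np.mgrid[0:480,0:640]; uv=np.stack([u,v],-1).reshape(-1,1,2).astype(float)
    n=cv2.fisheye.undistortPoints(uv,np.asarray(d["mtx"],float),np.zeros(4)).reshape(480,640,2)
    P=np.concatenate([n,np.ones((480,640,1))],-1)*d["depth"][...,None]
    H=d["hand_eye"]; R=Ro.from_euler("xyz",rot,degrees=True).as_matrix()
    return (P@H[:3,:3].T+H[:3,3])@R.T+tp
def wc(d,tp,rot,px,lo,hi,rad=60):
    W=wpts(d,tp,rot); v,u=np.mgrid[0:480,0:640]
    m=((u-px[0])**2+(v-px[1])**2<rad**2)&(d["depth"]>0)&(W[...,2]>lo)&(W[...,2]<hi)
    q=W[m]
    if len(q)<10: return len(q)
    (x,y),r=cv2.minEnclosingCircle(q[:,:2].astype(np.float32))
    return np.round([x,y,2*r,*q.mean(0),len(q)],4)
E
python3 - <<'E'
from h import *
d=dict(np.load("pics/wrist_d.npz")); tp=[.5554,-.0795,.1544]; r=[-90.03,-.03,-.03]
print("wpot",wc(d,tp,r,(326,240),.06,.075,45))
print("wlid",wc(d,tp,r,(396,335),.008,.018,45), wc(d,tp,r,(396,345),.03,.045,25))
print("stand",wc(d,tp,r,(75,215),.029,.045,50),"board",wc(d,tp,r,(85,210),.008,.0165,85))
t=dict(np.load("pics/top_d.npz"));print("stand top",circ(t,(510,277),.031,.045,30))
t=dict(np.load("pics/top0.npz"));print(circ(t,(502,277),.007,.02,50))
E
```

```text
wpot [ 5.555e-01 -7.600e-02  4.650e-02  5.555e-01 -7.610e-02  6.450e-02
  1.341e+03]
wlid [ 6.630e-01 -1.290e-02  5.150e-02  6.581e-01 -1.490e-02  1.130e-02
  1.524e+03] [ 6.629e-01 -1.340e-02  1.870e-02  6.615e-01 -1.370e-02  3.450e-02
  3.190e+02]
stand [ 5.453e-01 -3.005e-01  6.340e-02  5.448e-01 -2.984e-01  3.380e-02
  1.268e+03] board [ 5.462e-01 -3.006e-01  1.411e-01  5.424e-01 -2.881e-01  1.120e-02
  9.838e+03]
stand top [ 5.456e-01 -3.017e-01  6.190e-02  5.444e-01 -3.152e-01  3.200e-02
  3.500e-02  3.780e-02  2.140e+02]
[ 5.457e-01 -3.015e-01  1.409e-01  5.457e-01 -3.009e-01  8.900e-03
  1.140e-02  1.440e-02  5.120e+03]
```

Wrist and top views agree within about 1 mm: stand (0.545,−0.301) on the board centre, white pot (0.5555,−0.0762). Descending on the white pot.

Call:
move_arm(
  plan=[
    {"dx": 0,"dy": 2,"dz": 0.25,"ax": 0,"ay": 0,"az": 0,"fingers": 0},
    {"dx": 0,"dy": 3,"dz": 0,"ax": 0,"ay": 0,"az": 0,"fingers": 0},
    {"dx": 0,"dy": 3,"dz": 0,"ax": 0,"ay": 0,"az": 0,"fingers": 0},
    {"dx": 0,"dy": 2.6,"dz": 0,"ax": 0,"ay": 0,"az": 0,"fingers": 0},
    {"dx": 0,"dy": 1.3,"dz": 0,"ax": 0,"ay": 0,"az": 0,"fingers": 0},
    {"dx": 0,"dy": 0.7,"dz": 0,"ax": 0,"ay": 0,"az": 0,"fingers": 0},
    {"dx": 0,"dy": 0,"dz": 0,"ax": 0,"ay": 0,"az": 0,"fingers": 0},
    {"dx": 0,"dy": 0,"dz": 0,"ax": 0,"ay": 0,"az": 0,"fingers": 0},
    {"dx": 0,"dy": 0,"dz": 0,"ax": 0,"ay": 0,"az": 0,"fingers": 0},
  ],
)

```text
time_s: 10.1
tool_pos: [0.5566, -0.0764, 0.0298]
eef_rot: [-90.0, -0.2, 0.0]
contact_force: [0.5, -0.2, 0.0]
opening: 0.0853
```

Call:
move_arm(
  plan=[
    {"dx": 0,"dy": 0,"dz": 0,"ax": 0,"ay": 0,"az": 0,"fingers": 0.4},
    {"dx": 0,"dy": 0,"dz": 0,"ax": 0,"ay": 0,"az": 0,"fingers": 0.6},
    {"dx": 0,"dy": 0,"dz": 0,"ax": 0,"ay": 0,"az": 0,"fingers": 0.8},
    {"dx": 0,"dy": 0,"dz": 0,"ax": 0,"ay": 0,"az": 0,"fingers": 1},
    {"dx": 0,"dy": 0,"dz": 0,"ax": 0,"ay": 0,"az": 0,"fingers": 1},
    {"dx": 0,"dy": 0,"dz": 0,"ax": 0,"ay": 0,"az": 0,"fingers": 1},
    {"dx": 0,"dy": 0,"dz": 0,"ax": 0,"ay": 0,"az": 0,"fingers": 1},
    {"dx": 0,"dy": 0,"dz": 0,"ax": 0,"ay": 0,"az": 0,"fingers": 1},
  ],
)

```text
time_s: 10.9
tool_pos: [0.5558, -0.0761, 0.029]
eef_rot: [-90.0, -0.1, 0.0]
contact_force: [-0.9, 0.5, 5.7]
opening: 0.0448
```

Call:
move_arm(
  plan=[
    {"dx": 0,"dy": -1,"dz": 0,"ax": 0,"ay": 0,"az": 0,"fingers": 1},
    {"dx": 0,"dy": -2,"dz": 0,"ax": 0,"ay": 0,"az": 0,"fingers": 1},
    {"dx": 0,"dy": -3,"dz": 0,"ax": 0,"ay": 0,"az": 0,"fingers": 1},
    {"dx": 0,"dy": -3,"dz": 0,"ax": 0,"ay": 0,"az": 0,"fingers": 1},
    {"dx": 0,"dy": -1,"dz": 0,"ax": 0,"ay": 0,"az": 0,"fingers": 1},
    {"dx": -0.1,"dy": 0,"dz": -2.5,"ax": 0,"ay": 0,"az": 0,"fingers": 1},
    {"dx": -0.2,"dy": 0,"dz": -4,"ax": 0,"ay": 0,"az": 0,"fingers": 1},
    {"dx": -0.2,"dy": 0,"dz": -4,"ax": 0,"ay": 0,"az": 0,"fingers": 1},
    {"dx": -0.2,"dy": 0,"dz": -4,"ax": 0,"ay": 0,"az": 0,"fingers": 1},
    {"dx": -0.2,"dy": 0,"dz": -4,"ax": 0,"ay": 0,"az": 0,"fingers": 1},
    {"dx": -0.15,"dy": 0,"dz": -3,"ax": 0,"ay": 0,"az": 0,"fingers": 1},
    {"dx": 0,"dy": 0,"dz": -1,"ax": 0,"ay": 0,"az": 0,"fingers": 1},
  ],
)

```text
time_s: 12.1
tool_pos: [0.5435, -0.3038, 0.127]
eef_rot: [-90.0, 0.1, -0.2]
contact_force: [0.3, -0.4, -1.5]
opening: 0.0444
```

Call:
move_arm(
  plan=[
    {"dx": 0,"dy": 0,"dz": 0,"ax": 0,"ay": 0,"az": 0,"fingers": 1},
    {"dx": 0,"dy": 0,"dz": 0,"ax": 0,"ay": 0,"az": 0,"fingers": 1},
    {"dx": 0,"dy": 0,"dz": 0,"ax": 0,"ay": 0,"az": 0,"fingers": 1},
    {"dx": 0,"dy": 0,"dz": 0,"ax": 0,"ay": 0,"az": 0,"fingers": 1},
  ],
)

```text
time_s: 12.5
tool_pos: [0.5448, -0.2994, 0.1281]
eef_rot: [-90.0, 0.0, 0.1]
contact_force: [-0.7, 0.3, -2.0]
opening: 0.0447
```

```bash
python3 look.py e wrist side
```

```text
{'time_s': 12.5, 'tool_pos': [0.5448, -0.2994, 0.1281], 'eef_rot': [-89.964, 0.0318, 0.11], 'contact_force': [-0.6569, 0.3463, -1.9879], 'opening': 0.0447}
{'time_s': 12.6, 'tool_pos': [0.5449, -0.2999, 0.1283], 'eef_rot': [-89.9901, 0.0031, 0.0971], 'opening': 0.0445}
```

View pics/wrist_e.png

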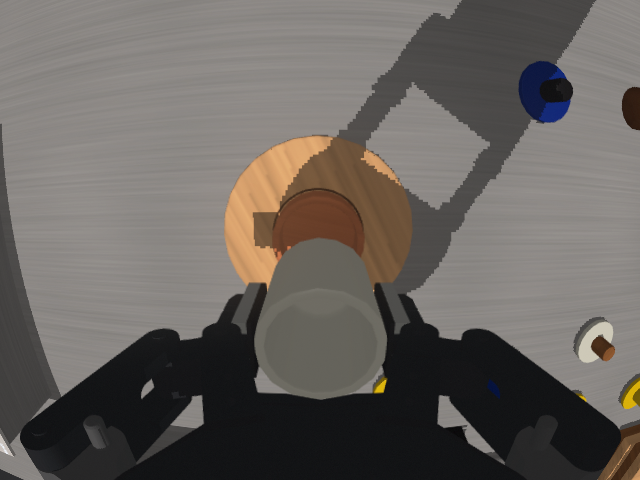

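View pics/side_e.png

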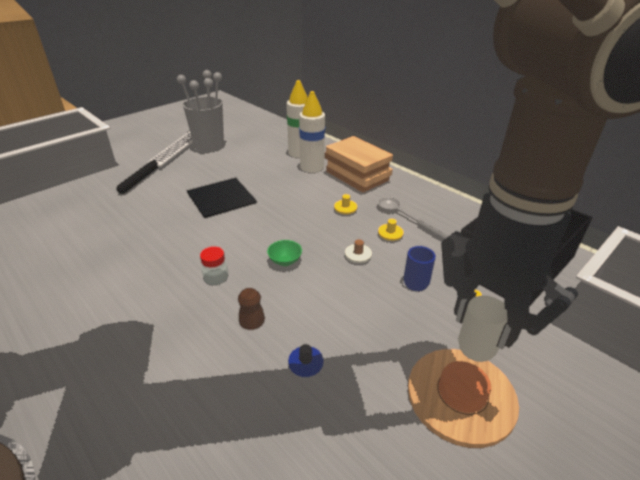

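Wrist view: pot held upright with its mouth at (320,345), above the stand at (318,225). Checking the alignment.

Run:
```python
from h import *
d=dict(np.load("pics/wrist_e.npz")); tp=np.array([.5448,-.2995,.1281]); r=[-89.97,.03,.1]
print("pot",wc(d,tp,r,(320,345),.155,.180,70))
W=wpts(d,tp,r)
m=np.zeros((480,640),bool);m[180:275,265:372]=1
m&=(W[...,2]>.030)&(W[...,2]<.042)
q=W[m];print(len(q),q.min(0),q.max(0))
# algebraic circle fit of the rim's outer edge: points by known R
from scipy.optimize import least_squares
rr=q[:,:2]
# outer boundary points per column
o=[]
for u in range(270,370,3):
    c=np.where(m[:,u])[0]
    if len(c): o.append(W[c.min(),u,:2])
o=np.array(o)
f=least_squares(lambda c:np.hypot(*(o-c).T)-.031,[.545,-.301],loss="soft_l1",f_scale=.001);print("stand",f.x,np.abs(f.fun).max(),len(o))
```

```text
pot [ 5.461e-01 -2.991e-01  4.910e-02  5.436e-01 -2.995e-01  1.622e-01
  6.809e+03]
1348 [ 0.5149234  -0.33155467  0.03000219] [ 0.55954501 -0.27014605  0.03731547]
stand [ 0.54639963 -0.3008721 ] 0.0005238736876980801 31
```

Call:
move_arm(
  plan=[
    {"dx": 0.05,"dy": 2,"dz": 0,"ax": 0,"ay": 0,"az": 0,"fingers": 1},
    {"dx": 0,"dy": 2,"dz": 0,"ax": 0,"ay": 0,"az": 0,"fingers": 1},
    {"dx": 0,"dy": 1,"dz": 0,"ax": 0,"ay": 0,"az": 0,"fingers": 1},
    {"dx": 0,"dy": 0.4,"dz": 0,"ax": 0,"ay": 0,"az": 0,"fingers": 1},
    {"dx": 0,"dy": 0,"dz": 0,"ax": 0,"ay": 0,"az": 0,"fingers": 1},
    {"dx": 0,"dy": 0,"dz": 0,"ax": 0,"ay": 0,"az": 0,"fingers": 1},
    {"dx": 0,"dy": 0,"dz": 0,"ax": 0,"ay": 0,"az": 0,"fingers": 1},
    {"dx": 0,"dy": 0,"dz": 0,"ax": 0,"ay": 0,"az": 0,"fingers": 1},
  ],
)

```text
time_s: 13.4
tool_pos: [0.5458, -0.3015, 0.0753]
eef_rot: [-90.1, -0.1, 0.0]
contact_force: [0.0, -0.2, -1.6]
opening: 0.0445
```

Call:
move_arm(
  plan=[
    {"dx": 0,"dy": 0.5,"dz": 0.05,"ax": 0,"ay": 0,"az": 0,"fingers": 1},
    {"dx": 0,"dy": 0.5,"dz": 0,"ax": 0,"ay": 0,"az": 0,"fingers": 1},
    {"dx": 0,"dy": 0.4,"dz": 0,"ax": 0,"ay": 0,"az": 0,"fingers": 1},
    {"dx": 0,"dy": 0.4,"dz": 0,"ax": 0,"ay": 0,"az": 0,"fingers": 1},
    {"dx": 0,"dy": 0,"dz": 0,"ax": 0,"ay": 0,"az": 0,"fingers": 1},
    {"dx": 0,"dy": 0,"dz": 0,"ax": 0,"ay": 0,"az": 0,"fingers": 1},
  ],
)

```text
time_s: 14.0
tool_pos: [0.5451, -0.3004, 0.056]
eef_rot: [-90.0, 0.0, 0.0]
contact_force: [0.3, -0.3, -2.2]
opening: 0.0446
```

Call:
move_arm(
  plan=[
    {"dx": 0,"dy": 0.4,"dz": 0,"ax": 0,"ay": 0,"az": 0,"fingers": 1},
    {"dx": 0,"dy": 0.2,"dz": 0,"ax": 0,"ay": 0,"az": 0,"fingers": 1},
    {"dx": 0,"dy": 0.2,"dz": 0,"ax": 0,"ay": 0,"az": 0,"fingers": 1},
    {"dx": 0,"dy": 0,"dz": 0,"ax": 0,"ay": 0,"az": 0,"fingers": 1},
    {"dx": 0,"dy": 0,"dz": 0,"ax": 0,"ay": 0,"az": 0,"fingers": 1},
  ],
)

```text
time_s: 14.5
tool_pos: [0.5451, -0.3005, 0.0482]
eef_rot: [-90.0, 0.0, 0.0]
contact_force: [-0.4, -0.1, -1.2]
opening: 0.0445
```

The pot is inside the stand. One more millimetre down, then release, lift and go to the white lid.

Call:
move_arm(
  plan=[
    {"dx": 0,"dy": 0.1,"dz": 0,"ax": 0,"ay": 0,"az": 0,"fingers": 1},
    {"dx": 0,"dy": 0.05,"dz": 0,"ax": 0,"ay": 0,"az": 0,"fingers": 1},
    {"dx": 0,"dy": 0,"dz": 0,"ax": 0,"ay": 0,"az": 0,"fingers": 1},
    {"dx": 0,"dy": 0,"dz": 0,"ax": 0,"ay": 0,"az": 0,"fingers": 0.3},
    {"dx": 0,"dy": 0,"dz": 0,"ax": 0,"ay": 0,"az": 0,"fingers": 0},
    {"dx": 0,"dy": 0,"dz": 0,"ax": 0,"ay": 0,"az": 0,"fingers": 0},
    {"dx": 0,"dy": 0,"dz": 0,"ax": 0,"ay": 0,"az": 0,"fingers": 0},
    {"dx": 0,"dy": -2,"dz": 0,"ax": 0,"ay": 0,"az": 0,"fingers": 0},
    {"dx": 0,"dy": -4,"dz": 0,"ax": 0,"ay": 0,"az": 0,"fingers": 0},
    {"dx": 0,"dy": -4,"dz": 0,"ax": 0,"ay": 0,"az": 0,"fingers": 0},
  ],
)

```text
time_s: 15.5
tool_pos: [0.5443, -0.2999, 0.1467]
eef_rot: [-89.9, 0.1, 0.0]
contact_force: [1.0, -0.4, 0.7]
opening: 0.0856
```

Call:
move_arm(
  plan=[
    {"dx": 1.7,"dy": 0,"dz": 4.1,"ax": 0,"ay": 0,"az": 0,"fingers": 0},
    {"dx": 1.7,"dy": 0,"dz": 4.1,"ax": 0,"ay": 0,"az": 0,"fingers": 0},
    {"dx": 1.7,"dy": 0,"dz": 4.1,"ax": 0,"ay": 0,"az": 0,"fingers": 0},
    {"dx": 1.7,"dy": 0,"dz": 4.1,"ax": 0,"ay": 0,"az": 0,"fingers": 0},
    {"dx": 1.7,"dy": 0,"dz": 4.1,"ax": 0,"ay": 0,"az": 0,"fingers": 0},
    {"dx": 1.7,"dy": 0,"dz": 4.1,"ax": 0,"ay": 0,"az": 0,"fingers": 0},
    {"dx": 1.6,"dy": 0,"dz": 4.1,"ax": 0,"ay": 0,"az": 0,"fingers": 0.5},
    {"dx": 0,"dy": 1,"dz": 0,"ax": 0,"ay": 0,"az": 0,"fingers": 0.5},
    {"dx": 0,"dy": 1,"dz": 0,"ax": 0,"ay": 0,"az": 0,"fingers": 0.5},
    {"dx": 0,"dy": 0,"dz": 0,"ax": 0,"ay": 0,"az": 0,"fingers": 0.5},
    {"dx": 0,"dy": 0,"dz": 0,"ax": 0,"ay": 0,"az": 0,"fingers": 0.5},
    {"dx": 0,"dy": 0,"dz": 0,"ax": 0,"ay": 0,"az": 0,"fingers": 0.5},
  ],
)

```text
time_s: 16.7
tool_pos: [0.663, -0.015, 0.1269]
eef_rot: [-90.0, -0.0, -0.1]
contact_force: [0.9, -0.4, -0.1]
opening: 0.043
```

```bash
python3 look.py f wrist top side
```

```text
{'time_s': 16.7, 'tool_pos': [0.663, -0.015, 0.1269], 'eef_rot': [-90.0096, -0.0032, -0.1032], 'contact_force': [0.9192, -0.4122, -0.1472], 'opening': 0.043}
{'time_s': 16.85, 'tool_pos': [0.6634, -0.0145, 0.1274], 'eef_rot': [-90.0071, -0.0553, -0.0657], 'opening': 0.0427}
```

View pics/wrist_f.png

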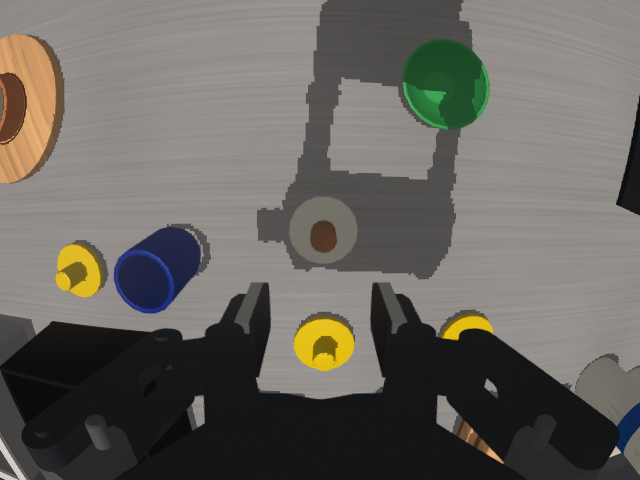

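View pics/top_f.png

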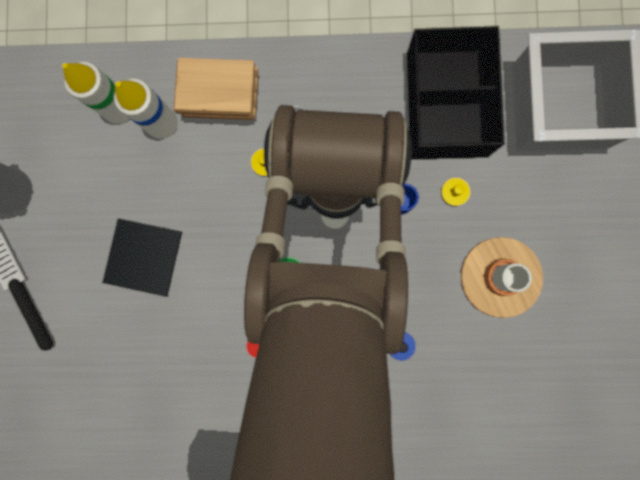

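Run:
```python
from h import *
t=dict(np.load("pics/top_f.npz"))
print("pot",circ(t,(515,277),.075,.095,30)); print("stand",circ(t,(503,277),.031,.041,30))
d=dict(np.load("pics/wrist_f.npz")); tp=[.6631,-.0149,.1270]; r=[-90.01,-.02,-.09]
print("lid",wc(d,tp,r,(323,230),.008,.018,45),"knob",wc(d,tp,r,(323,235),.030,.045,25))
```

```text
pot [ 5.446e-01 -3.007e-01  4.710e-02  5.451e-01 -3.003e-01  7.610e-02
  8.250e-02  8.550e-02  2.890e+02]
stand [ 5.456e-01 -3.005e-01  6.220e-02  5.462e-01 -2.878e-01  3.200e-02
  3.500e-02  3.950e-02  2.720e+02]
lid [ 6.631e-01 -1.280e-02  5.050e-02  6.614e-01 -1.280e-02  1.130e-02
  2.926e+03] knob [ 6.629e-01 -1.260e-02  1.840e-02  6.624e-01 -1.280e-02  3.490e-02
  5.630e+02]
```

The pot is seated with its rim at about 84 mm, and its axis is within 1 mm of the stand's. The white lid is at (0.663,−0.013). Descending on its knob with the tips kept above the disc.

Call:
move_arm(
  plan=[
    {"dx": 0,"dy": 2,"dz": 0.15,"ax": 0,"ay": 0,"az": 0,"fingers": 0.5},
    {"dx": 0,"dy": 3,"dz": 0,"ax": 0,"ay": 0,"az": 0,"fingers": 0.5},
    {"dx": 0,"dy": 3,"dz": 0,"ax": 0,"ay": 0,"az": 0,"fingers": 0.5},
    {"dx": 0,"dy": 1.5,"dz": 0,"ax": 0,"ay": 0,"az": 0,"fingers": 0.5},
    {"dx": 0,"dy": 0.8,"dz": 0,"ax": 0,"ay": 0,"az": 0,"fingers": 0.5},
    {"dx": 0,"dy": 0.5,"dz": 0,"ax": 0,"ay": 0,"az": 0,"fingers": 0.5},
    {"dx": 0,"dy": 0,"dz": 0,"ax": 0,"ay": 0,"az": 0,"fingers": 0.5},
    {"dx": 0,"dy": 0,"dz": 0,"ax": 0,"ay": 0,"az": 0,"fingers": 0.5},
    {"dx": 0,"dy": 0,"dz": 0,"ax": 0,"ay": 0,"az": 0,"fingers": 0.5},
  ],
)

```text
time_s: 17.75
tool_pos: [0.6643, -0.0121, 0.0202]
eef_rot: [-90.0, -0.1, 0.0]
contact_force: [-0.3, 0.1, 0.8]
opening: 0.0428
```

```bash
python3 look.py g wrist
```

```text
{'time_s': 17.75, 'tool_pos': [0.6643, -0.0121, 0.0202], 'eef_rot': [-90.0131, -0.144, 0.0161], 'contact_force': [-0.3262, 0.0677, 0.7966], 'opening': 0.0428}
{'time_s': 17.8, 'tool_pos': [0.6642, -0.012, 0.0201], 'eef_rot': [-90.0115, -0.1308, 0.0127], 'opening': 0.0428}
```

View pics/wrist_g.png

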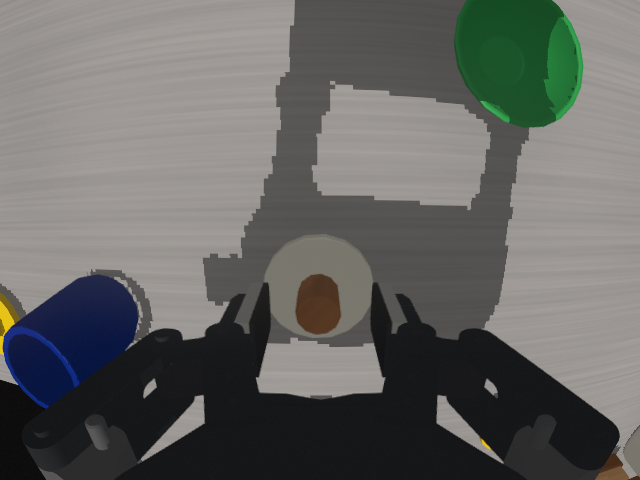

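Wrist view: the brown knob at (318,303) is between the fingers and the tips clear the disc. Close and lift.

Call:
move_arm(
  plan=[
    {"dx": -0.1,"dy": 0.3,"dz": -0.05,"ax": 0,"ay": 0,"az": 0,"fingers": 0.5},
    {"dx": 0,"dy": 0,"dz": 0,"ax": 0,"ay": 0,"az": 0,"fingers": 0.6},
    {"dx": 0,"dy": 0,"dz": 0,"ax": 0,"ay": 0,"az": 0,"fingers": 0.8},
    {"dx": 0,"dy": 0,"dz": 0,"ax": 0,"ay": 0,"az": 0,"fingers": 1},
    {"dx": 0,"dy": 0,"dz": 0,"ax": 0,"ay": 0,"az": 0,"fingers": 1},
    {"dx": 0,"dy": 0,"dz": 0,"ax": 0,"ay": 0,"az": 0,"fingers": 1},
    {"dx": 0,"dy": 0,"dz": 0,"ax": 0,"ay": 0,"az": 0,"fingers": 1},
    {"dx": 0,"dy": 0,"dz": 0,"ax": 0,"ay": 0,"az": 0,"fingers": 1},
  ],
)

```text
time_s: 18.6
tool_pos: [0.6622, -0.0125, 0.0158]
eef_rot: [-90.0, -0.0, 0.0]
contact_force: [0.8, -0.2, 0.3]
opening: 0.0164
```

Call:
move_arm(
  plan=[
    {"dx": 0,"dy": -1,"dz": 0,"ax": 0,"ay": 0,"az": 0,"fingers": 1},
    {"dx": 0,"dy": -2,"dz": 0,"ax": 0,"ay": 0,"az": 0,"fingers": 1},
    {"dx": 0,"dy": -4,"dz": 0,"ax": 0,"ay": 0,"az": 0,"fingers": 1},
    {"dx": 0,"dy": -4,"dz": 0,"ax": 0,"ay": 0,"az": 0,"fingers": 1},
    {"dx": 0,"dy": -3,"dz": 0,"ax": 0,"ay": 0,"az": 0,"fingers": 1},
    {"dx": 0,"dy": -1,"dz": 0,"ax": 0,"ay": 0,"az": 0,"fingers": 1},
    {"dx": 0,"dy": 0,"dz": 0,"ax": 0,"ay": 0,"az": 0,"fingers": 1},
    {"dx": 0,"dy": 0,"dz": 0,"ax": 0,"ay": 0,"az": 0,"fingers": 1},
  ],
)

```text
time_s: 19.4
tool_pos: [0.6609, -0.0124, 0.1642]
eef_rot: [-90.0, 0.2, 0.0]
contact_force: [-1.1, 0.1, -1.5]
opening: 0.0163
```

Call:
move_arm(
  plan=[
    {"dx": -0.8,"dy": 0,"dz": -2,"ax": 0,"ay": 0,"az": 0,"fingers": 1},
    {"dx": -1.6,"dy": 0,"dz": -4,"ax": 0,"ay": 0,"az": 0,"fingers": 1},
    {"dx": -1.6,"dy": 0,"dz": -4,"ax": 0,"ay": 0,"az": 0,"fingers": 1},
    {"dx": -1.6,"dy": 0,"dz": -4,"ax": 0,"ay": 0,"az": 0,"fingers": 1},
    {"dx": -1.6,"dy": 0,"dz": -4,"ax": 0,"ay": 0,"az": 0,"fingers": 1},
    {"dx": -1.6,"dy": 0,"dz": -4,"ax": 0,"ay": 0,"az": 0,"fingers": 1},
    {"dx": -1.6,"dy": 0,"dz": -4,"ax": 0,"ay": 0,"az": 0,"fingers": 1},
    {"dx": -1.35,"dy": 0,"dz": -2.8,"ax": 0,"ay": 0,"az": 0,"fingers": 1},
    {"dx": 0,"dy": 2,"dz": 0,"ax": 0,"ay": 0,"az": 0,"fingers": 1},
    {"dx": 0,"dy": 1,"dz": 0,"ax": 0,"ay": 0,"az": 0,"fingers": 1},
    {"dx": 0,"dy": 0,"dz": 0,"ax": 0,"ay": 0,"az": 0,"fingers": 1},
    {"dx": 0,"dy": 0,"dz": 0,"ax": 0,"ay": 0,"az": 0,"fingers": 1},
  ],
)

```text
time_s: 20.6
tool_pos: [0.5441, -0.2992, 0.1342]
eef_rot: [-89.9, 0.2, 0.1]
contact_force: [0.2, 0.3, -1.0]
opening: 0.0162
```

```bash
python3 look.py i wrist side;python3 -c "
import cv2;i=cv2.imread('pics/side_i.png');cv2.imwrite('pics/side_ic.png',cv2.resize(i[220:450,380:600],None,fx=2.6,fy=2.6))"
```

```text
{'time_s': 20.6, 'tool_pos': [0.5441, -0.2992, 0.1342], 'eef_rot': [-89.8922, 0.1515, 0.0736], 'contact_force': [0.2158, 0.3303, -1.0273], 'opening': 0.0162}
{'time_s': 20.7, 'tool_pos': [0.5453, -0.2998, 0.1359], 'eef_rot': [-90.0059, -0.0141, 0.0926], 'opening': 0.0164}
```

View pics/wrist_i.png

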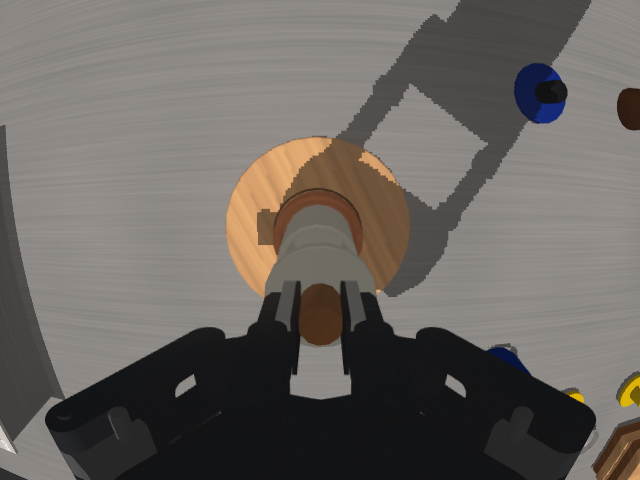

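View pics/side_ic.png

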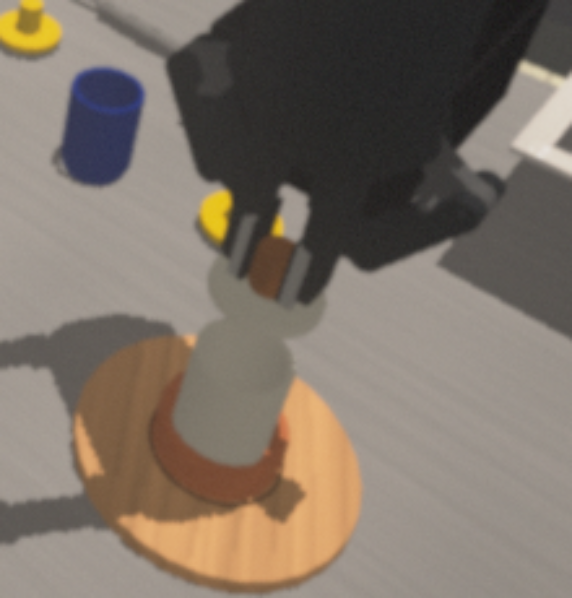

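The lid hangs level above the pot, which is upright in the stand. Lowering in small steps.

Call:
move_arm(
  plan=[
    {"dx": 0,"dy": 1.5,"dz": 0,"ax": 0,"ay": 0,"az": 0,"fingers": 1},
    {"dx": 0,"dy": 0.7,"dz": 0,"ax": 0,"ay": 0,"az": 0,"fingers": 1},
    {"dx": 0,"dy": 0,"dz": 0,"ax": 0,"ay": 0,"az": 0,"fingers": 1},
    {"dx": 0,"dy": 0,"dz": 0,"ax": 0,"ay": 0,"az": 0,"fingers": 1},
    {"dx": 0,"dy": 0,"dz": 0,"ax": 0,"ay": 0,"az": 0,"fingers": 1},
    {"dx": 0,"dy": 0,"dz": 0,"ax": 0,"ay": 0,"az": 0,"fingers": 1},
  ],
)

```text
time_s: 21.3
tool_pos: [0.5451, -0.3008, 0.1143]
eef_rot: [-90.0, -0.0, 0.0]
contact_force: [-0.3, 0.3, 0.5]
opening: 0.0163
```

Call:
move_arm(
  plan=[
    {"dx": 0,"dy": 0.4,"dz": 0,"ax": 0,"ay": 0,"az": 0,"fingers": 1},
    {"dx": 0,"dy": 0.4,"dz": 0,"ax": 0,"ay": 0,"az": 0,"fingers": 1},
    {"dx": 0,"dy": 0.4,"dz": 0,"ax": 0,"ay": 0,"az": 0,"fingers": 1},
    {"dx": 0,"dy": 0.3,"dz": 0,"ax": 0,"ay": 0,"az": 0,"fingers": 1},
    {"dx": 0,"dy": 0.2,"dz": 0,"ax": 0,"ay": 0,"az": 0,"fingers": 1},
    {"dx": 0,"dy": 0,"dz": 0,"ax": 0,"ay": 0,"az": 0,"fingers": 1},
    {"dx": 0,"dy": 0,"dz": 0,"ax": 0,"ay": 0,"az": 0,"fingers": 1},
  ],
)

```text
time_s: 22.0
tool_pos: [0.5447, -0.3006, 0.0967]
eef_rot: [-90.0, 0.0, 0.0]
contact_force: [-1.2, 0.1, -1.2]
opening: 0.0166
```

Call:
move_arm(
  plan=[
    {"dx": 0,"dy": 0.15,"dz": 0,"ax": 0,"ay": 0,"az": 0,"fingers": 1},
    {"dx": 0,"dy": 0.1,"dz": 0,"ax": 0,"ay": 0,"az": 0,"fingers": 1},
    {"dx": 0,"dy": 0,"dz": 0,"ax": 0,"ay": 0,"az": 0,"fingers": 1},
    {"dx": 0,"dy": 0,"dz": 0,"ax": 0,"ay": 0,"az": 0,"fingers": 1},
  ],
)

```text
time_s: 22.4
tool_pos: [0.5447, -0.3005, 0.0943]
eef_rot: [-90.0, -0.0, 0.0]
contact_force: [0.3, 0.7, 0.5]
opening: 0.0162
```

The lid is at its seated height. Release, lift and go over the blue pot.

Call:
move_arm(
  plan=[
    {"dx": 0,"dy": 0,"dz": 0,"ax": 0,"ay": 0,"az": 0,"fingers": 0.6},
    {"dx": 0,"dy": 0,"dz": 0,"ax": 0,"ay": 0,"az": 0,"fingers": 0.5},
    {"dx": 0,"dy": 0,"dz": 0,"ax": 0,"ay": 0,"az": 0,"fingers": 0.4},
    {"dx": 0,"dy": 0,"dz": 0,"ax": 0,"ay": 0,"az": 0,"fingers": 0.4},
    {"dx": 0,"dy": -1.5,"dz": 0,"ax": 0,"ay": 0,"az": 0,"fingers": 0.4},
    {"dx": 0,"dy": -3,"dz": 0,"ax": 0,"ay": 0,"az": 0,"fingers": 0.2},
    {"dx": 0,"dy": -2,"dz": 0,"ax": 0,"ay": 0,"az": 0,"fingers": 0},
    {"dx": 2.75,"dy": 0,"dz": 3.4,"ax": 0,"ay": 0,"az": 0,"fingers": 0},
    {"dx": 2.75,"dy": 0,"dz": 3.4,"ax": 0,"ay": 0,"az": 0,"fingers": 0},
    {"dx": 2.75,"dy": 0,"dz": 3.4,"ax": 0,"ay": 0,"az": 0,"fingers": 0},
    {"dx": 2.75,"dy": 0,"dz": 3.4,"ax": 0,"ay": 0,"az": 0,"fingers": 0},
    {"dx": 2.75,"dy": 0,"dz": 3.4,"ax": 0,"ay": 0,"az": 0,"fingers": 0},
  ],
)

```text
time_s: 23.6
tool_pos: [0.6836, -0.1293, 0.161]
eef_rot: [-90.0, -0.1, 0.0]
contact_force: [1.2, -1.4, -0.6]
opening: 0.0853
```

Call:
move_arm(
  plan=[
    {"dx": 0,"dy": 0,"dz": 0,"ax": 0,"ay": 0,"az": 0,"fingers": 0},
    {"dx": 0,"dy": 0,"dz": 0,"ax": 0,"ay": 0,"az": 0,"fingers": 0},
    {"dx": 0,"dy": 0,"dz": 0,"ax": 0,"ay": 0,"az": 0,"fingers": 0},
    {"dx": 0,"dy": 0,"dz": 0,"ax": 0,"ay": 0,"az": 0,"fingers": 0},
  ],
)

```text
time_s: 24.0
tool_pos: [0.6814, -0.1318, 0.1595]
eef_rot: [-90.0, 0.0, -0.1]
contact_force: [0.2, -1.0, 0.9]
opening: 0.0855
```

```bash
python3 look.py j wrist top side
python3 - <<'E'
from h import *
t=dict(np.load("pics/top_j.npz"))
print("wlid",circ(t,(516,277),.083,.098,32),"knob",circ(t,(516,277),.105,.125,32)); print("stand",circ(t,(503,277),.031,.041,30))
i=cv2.imread("pics/side_j.png");j=cv2.imread("pics/top_j.png")
cv2.imwrite("pics/jj.png",np.hstack([cv2.resize(i[280:450,390:560],(390,390)),cv2.resize(j[200:350,430:580],(390,390))]))
E
```

```text
{'time_s': 24.0, 'tool_pos': [0.6814, -0.1318, 0.1595], 'eef_rot': [-90.0165, 0.0219, -0.0832], 'contact_force': [0.1935, -1.0201, 0.8835], 'opening': 0.0855}
{'time_s': 24.15, 'tool_pos': [0.6816, -0.1317, 0.1595], 'eef_rot': [-90.004, 0.007, -0.0848], 'opening': 0.0851}
wlid None knob None
stand None
```

View pics/jj.png

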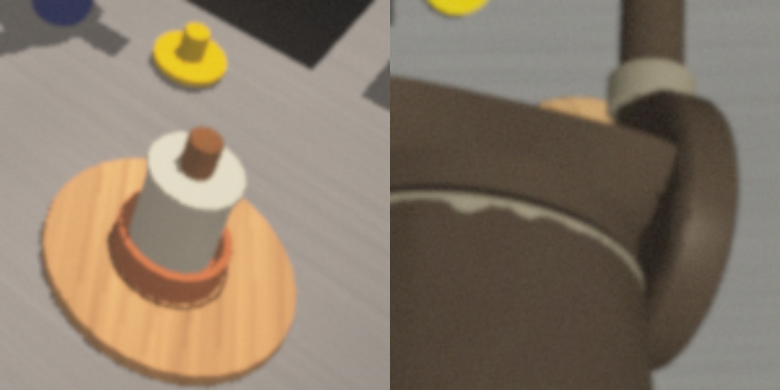

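View pics/wrist_j.png

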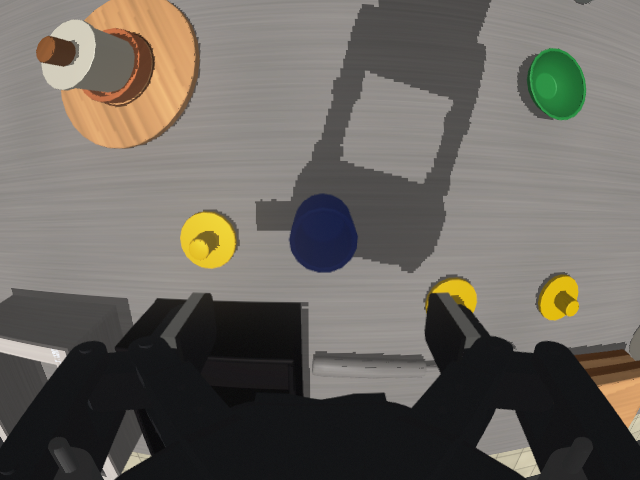

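The white set looks seated and upright (left crop). In the wrist view the blue pot's mouth is at (323,238), with a yellow lid at (208,240) to be kept clear of.

Run:
```python
from h import *
d=dict(np.load("pics/wrist_j.npz")); tp=[.6815,-.1318,.1595]; r=[-90.01,.01,-.08]
print("bpot",wc(d,tp,r,(323,238),.06,.075,45))
print("y3",wc(d,tp,r,(208,240),.008,.018,45))
print("wlid",wc(d,tp,r,(70,55),.085,.098,45),"knob",wc(d,tp,r,(55,50),.105,.125,45))
```

```text
bpot [ 6.825e-01 -1.298e-01  4.670e-02  6.824e-01 -1.296e-01  6.450e-02
  1.281e+03]
y3 [ 6.987e-01 -2.270e-01  5.070e-02  6.963e-01 -2.247e-01  1.120e-02
  1.964e+03]
wlid [ 5.466e-01 -3.002e-01  5.130e-02  5.483e-01 -2.944e-01  8.930e-02
  2.502e+03] knob [ 5.467e-01 -3.002e-01  1.970e-02  5.471e-01 -2.977e-01  1.116e-01
  5.890e+02]
```

Call:
move_arm(
  plan=[
    {"dx": 0.1,"dy": 2,"dz": 0.17,"ax": 0,"ay": 0,"az": 0,"fingers": 0},
    {"dx": 0,"dy": 3.5,"dz": 0,"ax": 0,"ay": 0,"az": 0,"fingers": 0},
    {"dx": 0,"dy": 3,"dz": 0,"ax": 0,"ay": 0,"az": 0,"fingers": 0},
    {"dx": 0,"dy": 2.5,"dz": 0,"ax": 0,"ay": 0,"az": 0,"fingers": 0},
    {"dx": 0,"dy": 1.4,"dz": 0,"ax": 0,"ay": 0,"az": 0,"fingers": 0},
    {"dx": 0,"dy": 0.7,"dz": 0,"ax": 0,"ay": 0,"az": 0,"fingers": 0},
    {"dx": 0,"dy": 0,"dz": 0,"ax": 0,"ay": 0,"az": 0,"fingers": 0},
    {"dx": 0,"dy": 0,"dz": 0,"ax": 0,"ay": 0,"az": 0,"fingers": 0},
    {"dx": 0,"dy": 0,"dz": 0,"ax": 0,"ay": 0,"az": 0,"fingers": 0},
  ],
)

```text
time_s: 25.05
tool_pos: [0.6847, -0.1292, 0.0302]
eef_rot: [-90.0, -0.2, 0.0]
contact_force: [-1.0, 0.4, -0.4]
opening: 0.0851
```

Call:
move_arm(
  plan=[
    {"dx": 0,"dy": 0,"dz": 0,"ax": 0,"ay": 0,"az": 0,"fingers": 0.4},
    {"dx": 0,"dy": 0,"dz": 0,"ax": 0,"ay": 0,"az": 0,"fingers": 0.6},
    {"dx": 0,"dy": 0,"dz": 0,"ax": 0,"ay": 0,"az": 0,"fingers": 0.8},
    {"dx": 0,"dy": 0,"dz": 0,"ax": 0,"ay": 0,"az": 0,"fingers": 1},
    {"dx": 0,"dy": 0,"dz": 0,"ax": 0,"ay": 0,"az": 0,"fingers": 1},
    {"dx": 0,"dy": 0,"dz": 0,"ax": 0,"ay": 0,"az": 0,"fingers": 1},
    {"dx": 0,"dy": 0,"dz": 0,"ax": 0,"ay": 0,"az": 0,"fingers": 1},
    {"dx": 0,"dy": 0,"dz": 0,"ax": 0,"ay": 0,"az": 0,"fingers": 1},
  ],
)

```text
time_s: 25.85
tool_pos: [0.6836, -0.129, 0.0292]
eef_rot: [-90.0, -0.0, 0.0]
contact_force: [-1.9, -0.2, 4.5]
opening: 0.0454
```

Call:
move_arm(
  plan=[
    {"dx": 0,"dy": -1,"dz": 0,"ax": 0,"ay": 0,"az": 0,"fingers": 1},
    {"dx": 0,"dy": -2,"dz": 0,"ax": 0,"ay": 0,"az": 0,"fingers": 1},
    {"dx": 0,"dy": -3,"dz": 0,"ax": 0,"ay": 0,"az": 0,"fingers": 1},
    {"dx": 0,"dy": -4,"dz": 0,"ax": 0,"ay": 0,"az": 0,"fingers": 1},
    {"dx": 0,"dy": -3,"dz": 0,"ax": 0,"ay": 0,"az": 0,"fingers": 1},
    {"dx": 0,"dy": -2,"dz": 0,"ax": 0,"ay": 0,"az": 0,"fingers": 1},
    {"dx": 0,"dy": 0,"dz": 0,"ax": 0,"ay": 0,"az": 0,"fingers": 1},
    {"dx": 0,"dy": 0,"dz": 0,"ax": 0,"ay": 0,"az": 0,"fingers": 1},
  ],
)

```text
time_s: 26.65
tool_pos: [0.6826, -0.1285, 0.1775]
eef_rot: [-90.0, 0.1, 0.0]
contact_force: [-0.3, 1.3, -2.2]
opening: 0.0459
```

Call:
move_arm(
  plan=[
    {"dx": -0.35,"dy": 0,"dz": 2.25,"ax": 0,"ay": 0,"az": 0,"fingers": 1},
    {"dx": -0.85,"dy": 0,"dz": 4.4,"ax": 0,"ay": 0,"az": 0,"fingers": 1},
    {"dx": -0.85,"dy": 0,"dz": 4.4,"ax": 0,"ay": 0,"az": 0,"fingers": 1},
    {"dx": -0.85,"dy": 0,"dz": 4.4,"ax": 0,"ay": 0,"az": 0,"fingers": 1},
    {"dx": -0.85,"dy": 0,"dz": 4.4,"ax": 0,"ay": 0,"az": 0,"fingers": 1},
    {"dx": -0.85,"dy": 0,"dz": 4.4,"ax": 0,"ay": 0,"az": 0,"fingers": 1},
    {"dx": -0.85,"dy": 0,"dz": 4.4,"ax": 0,"ay": 0,"az": 0,"fingers": 1},
    {"dx": -0.85,"dy": 0,"dz": 4.4,"ax": 0,"ay": 0,"az": 0,"fingers": 1},
    {"dx": -0.85,"dy": 0,"dz": 4.4,"ax": 0,"ay": 0,"az": 0,"fingers": 1},
    {"dx": -0.85,"dy": 0,"dz": 4.4,"ax": 0,"ay": 0,"az": 0,"fingers": 1},
    {"dx": -0.85,"dy": 0,"dz": 4.4,"ax": 0,"ay": 0,"az": 0,"fingers": 1},
    {"dx": 0,"dy": 0,"dz": 0,"ax": 0,"ay": 0,"az": 0,"fingers": 1},
  ],
)

```text
time_s: 27.85
tool_pos: [0.5908, 0.3391, 0.1749]
eef_rot: [-89.9, 0.3, 0.3]
contact_force: [0.7, -0.5, -2.0]
opening: 0.0455
```

Call:
move_arm(
  plan=[
    {"dx": 0,"dy": 4,"dz": 0,"ax": 0,"ay": 0,"az": 0,"fingers": 1},
    {"dx": 0,"dy": 4,"dz": 0,"ax": 0,"ay": 0,"az": 0,"fingers": 1},
    {"dx": 0,"dy": 2.5,"dz": 0,"ax": 0,"ay": 0,"az": 0,"fingers": 1},
    {"dx": 0,"dy": 1.5,"dz": 0,"ax": 0,"ay": 0,"az": 0,"fingers": 1},
    {"dx": 0,"dy": 0.5,"dz": 0,"ax": 0,"ay": 0,"az": 0,"fingers": 1},
    {"dx": 0,"dy": 0,"dz": 0,"ax": 0,"ay": 0,"az": 0,"fingers": 1},
    {"dx": 0,"dy": 0,"dz": 0,"ax": 0,"ay": 0,"az": 0,"fingers": 1},
    {"dx": 0,"dy": 0,"dz": 0,"ax": 0,"ay": 0,"az": 0,"fingers": 1},
  ],
)

```text
time_s: 28.65
tool_pos: [0.5962, 0.3344, 0.0555]
eef_rot: [-89.9, -0.2, 0.0]
contact_force: [-0.1, -0.4, -1.9]
opening: 0.0453
```

```bash
python3 look.py k wrist
```

```text
{'time_s': 28.65, 'tool_pos': [0.5962, 0.3344, 0.0555], 'eef_rot': [-89.9021, -0.2033, 0.0042], 'contact_force': [-0.1438, -0.4334, -1.8563], 'opening': 0.0453}
{'time_s': 28.7, 'tool_pos': [0.596, 0.3343, 0.0554], 'eef_rot': [-89.9124, -0.1872, 0.0095], 'opening': 0.0456}
```

View pics/wrist_k.png

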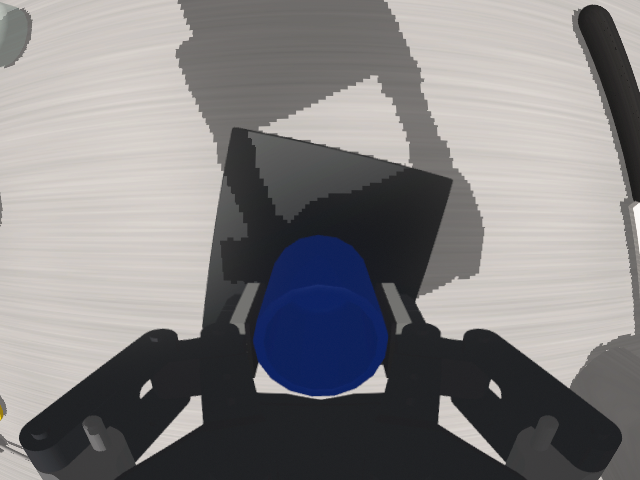

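The blue pot is upright over the slate. Lowering the last 18 mm.

Call:
move_arm(
  plan=[
    {"dx": 0,"dy": 0.7,"dz": 0,"ax": 0,"ay": 0,"az": 0,"fingers": 1},
    {"dx": 0,"dy": 0.5,"dz": 0,"ax": 0,"ay": 0,"az": 0,"fingers": 1},
    {"dx": 0,"dy": 0.3,"dz": 0,"ax": 0,"ay": 0,"az": 0,"fingers": 1},
    {"dx": 0,"dy": 0.2,"dz": 0,"ax": 0,"ay": 0,"az": 0,"fingers": 1},
    {"dx": 0,"dy": 0,"dz": 0,"ax": 0,"ay": 0,"az": 0,"fingers": 1},
    {"dx": 0,"dy": 0,"dz": 0,"ax": 0,"ay": 0,"az": 0,"fingers": 1},
    {"dx": 0,"dy": 0,"dz": 0,"ax": 0,"ay": 0,"az": 0,"fingers": 1},
  ],
)

```text
time_s: 29.4
tool_pos: [0.5941, 0.3335, 0.0372]
eef_rot: [-90.0, 0.1, 0.0]
contact_force: [-3.0, -2.0, 6.0]
opening: 0.046
```

Contact confirmed. Release, lift and travel high to the blue lid.

Call:
move_arm(
  plan=[
    {"dx": 0,"dy": 0,"dz": 0,"ax": 0,"ay": 0,"az": 0,"fingers": 0.3},
    {"dx": 0,"dy": 0,"dz": 0,"ax": 0,"ay": 0,"az": 0,"fingers": 0},
    {"dx": 0,"dy": 0,"dz": 0,"ax": 0,"ay": 0,"az": 0,"fingers": 0},
    {"dx": 0,"dy": 0,"dz": 0,"ax": 0,"ay": 0,"az": 0,"fingers": 0},
    {"dx": 0,"dy": -2,"dz": 0,"ax": 0,"ay": 0,"az": 0,"fingers": 0},
    {"dx": 0,"dy": -4,"dz": 0,"ax": 0,"ay": 0,"az": 0,"fingers": 0},
    {"dx": 0,"dy": -4,"dz": 0,"ax": 0,"ay": 0,"az": 0,"fingers": 0},
    {"dx": 0,"dy": -4,"dz": 0,"ax": 0,"ay": 0,"az": 0,"fingers": 0},
    {"dx": 0,"dy": 0,"dz": -1.6,"ax": 0,"ay": 0,"az": 0,"fingers": 0},
    {"dx": -1.6,"dy": 0,"dz": -4.4,"ax": 0,"ay": 0,"az": 0,"fingers": 0},
    {"dx": -1.6,"dy": 0,"dz": -4.4,"ax": 0,"ay": 0,"az": 0,"fingers": 0},
    {"dx": -1.6,"dy": 0,"dz": -4.4,"ax": 0,"ay": 0,"az": 0,"fingers": 0},
  ],
)

```text
time_s: 30.6
tool_pos: [0.5455, 0.1841, 0.1756]
eef_rot: [-90.0, 0.0, 0.1]
contact_force: [0.7, -0.7, 0.8]
opening: 0.0853
```

Call:
move_arm(
  plan=[
    {"dx": -1.6,"dy": 0,"dz": -4.4,"ax": 0,"ay": 0,"az": 0,"fingers": 0},
    {"dx": -1.6,"dy": 0,"dz": -4.4,"ax": 0,"ay": 0,"az": 0,"fingers": 0},
    {"dx": -1.6,"dy": 0,"dz": -4.4,"ax": 0,"ay": 0,"az": 0,"fingers": 0},
    {"dx": -1.6,"dy": 0,"dz": -4.4,"ax": 0,"ay": 0,"az": 0,"fingers": 0},
    {"dx": -1.6,"dy": 0,"dz": -4.4,"ax": 0,"ay": 0,"az": 0,"fingers": 0.5},
    {"dx": -1.6,"dy": 0,"dz": -4.4,"ax": 0,"ay": 0,"az": 0,"fingers": 0.5},
    {"dx": -1.8,"dy": 2,"dz": -4.4,"ax": 0,"ay": 0,"az": 0,"fingers": 0.5},
    {"dx": 0,"dy": 2,"dz": 0,"ax": 0,"ay": 0,"az": 0,"fingers": 0.5},
    {"dx": 0,"dy": 1,"dz": 0,"ax": 0,"ay": 0,"az": 0,"fingers": 0.5},
    {"dx": 0,"dy": 0,"dz": 0,"ax": 0,"ay": 0,"az": 0,"fingers": 0.5},
    {"dx": 0,"dy": 0,"dz": 0,"ax": 0,"ay": 0,"az": 0,"fingers": 0.5},
    {"dx": 0,"dy": 0,"dz": 0,"ax": 0,"ay": 0,"az": 0,"fingers": 0.5},
  ],
)

```text
time_s: 31.8
tool_pos: [0.4343, -0.1204, 0.1276]
eef_rot: [-90.0, -0.1, 0.1]
contact_force: [0.2, 0.4, 0.5]
opening: 0.0424
```

```bash
python3 look.py l wrist top side
```

```text
{'time_s': 31.8, 'tool_pos': [0.4343, -0.1204, 0.1276], 'eef_rot': [-90.0317, -0.0869, 0.1279], 'contact_force': [0.2087, 0.4439, 0.4782], 'opening': 0.0424}
{'time_s': 31.95, 'tool_pos': [0.4342, -0.1206, 0.1277], 'eef_rot': [-90.0349, -0.0919, 0.1022], 'opening': 0.043}
```

View pics/wrist_l.png

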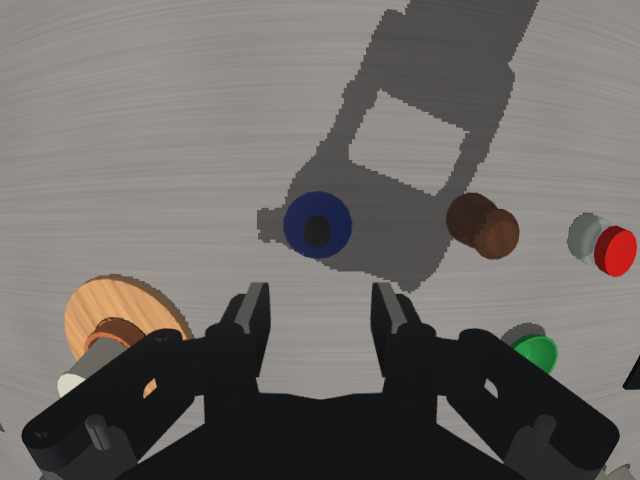

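View pics/top_l.png

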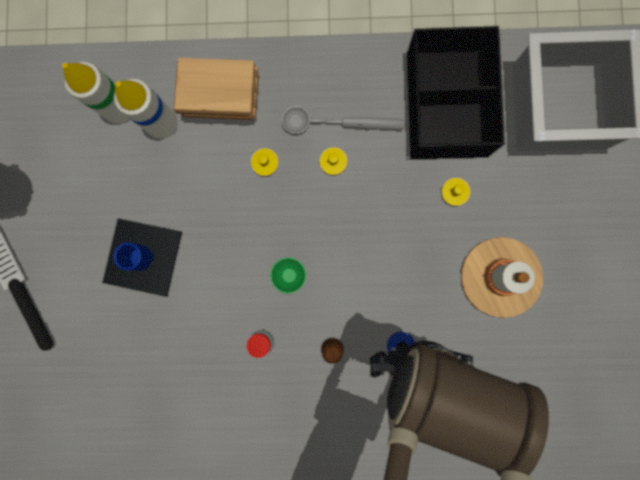

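Run:
```python
from h import *
t=dict(np.load("pics/top_l.npz"))
print("bpot",circ(t,(130,257),.066,.085,30));print("wlid",circ(t,(516,277),.083,.098,32),"knob",circ(t,(521,277),.105,.125,32)); print("stand",circ(t,(503,277),.031,.041,30))
for n,px,lo,hi,r in [("salt",(259,345),.04,.07,25),("bowl",(289,275),.018,.035,30),("pepper",(332,350),.04,.07,25)]: print(n,circ(t,px,lo,hi,r))
d=dict(np.load("pics/wrist_l.npz")); tp=[.4343,-.1204,.1276]; r=[-90.03,-.09,.12]
print("blid",wc(d,tp,r,(318,225),.008,.018,45),"knob",wc(d,tp,r,(318,230),.030,.045,25))
```

```text
bpot [5.931e-01 3.324e-01 4.790e-02 5.929e-01 3.322e-01 6.730e-02 7.280e-02
 7.600e-02 2.610e+02]
wlid [ 5.455e-01 -3.011e-01  5.080e-02  5.454e-01 -2.989e-01  8.700e-02
  8.930e-02  9.260e-02  6.660e+02] knob [ 5.453e-01 -3.009e-01  1.850e-02  5.453e-01 -2.995e-01  1.075e-01
  1.129e-01  1.152e-01  1.220e+02]
stand [ 5.457e-01 -3.006e-01  6.220e-02  5.455e-01 -2.867e-01  3.180e-02
  3.470e-02  3.860e-02  2.690e+02]
salt [4.409e-01 1.189e-01 4.020e-02 4.412e-01 1.180e-01 5.060e-02 5.450e-02
 5.700e-02 4.750e+02]
bowl [5.565e-01 6.970e-02 6.310e-02 5.565e-01 7.110e-02 1.870e-02 2.390e-02
 2.790e-02 3.500e+02]
pepper [ 4.262e-01 -3.600e-03  3.510e-02  4.272e-01 -3.700e-03  5.060e-02
  5.790e-02  6.200e-02  3.500e+02]
blid [ 4.311e-01 -1.224e-01  5.060e-02  4.292e-01 -1.225e-01  1.120e-02
  2.931e+03] knob [ 4.316e-01 -1.224e-01  1.810e-02  4.303e-01 -1.224e-01  3.480e-02
  5.590e+02]
```

The white set is seated: lid disc top at about 90 mm and all axes within 1 mm. The blue pot is centred on the slate and the bystanders haven't moved. Descending to the blue lid, the only blue disc with a black knob, at wrist (318,225).

Call:
move_arm(
  plan=[
    {"dx": -0.2,"dy": 2,"dz": -0.2,"ax": 0,"ay": 0,"az": 0,"fingers": 0.5},
    {"dx": 0,"dy": 3,"dz": 0,"ax": 0,"ay": 0,"az": 0,"fingers": 0.5},
    {"dx": 0,"dy": 3,"dz": 0,"ax": 0,"ay": 0,"az": 0,"fingers": 0.5},
    {"dx": 0,"dy": 1.5,"dz": 0,"ax": 0,"ay": 0,"az": 0,"fingers": 0.5},
    {"dx": 0,"dy": 0.8,"dz": 0,"ax": 0,"ay": 0,"az": 0,"fingers": 0.5},
    {"dx": 0,"dy": 0.4,"dz": 0,"ax": 0,"ay": 0,"az": 0,"fingers": 0.5},
    {"dx": 0,"dy": 0,"dz": 0,"ax": 0,"ay": 0,"az": 0,"fingers": 0.5},
    {"dx": 0,"dy": 0,"dz": 0,"ax": 0,"ay": 0,"az": 0,"fingers": 0.5},
    {"dx": 0,"dy": 0,"dz": 0,"ax": 0,"ay": 0,"az": 0,"fingers": 0.5},
    {"dx": 0,"dy": 0,"dz": 0,"ax": 0,"ay": 0,"az": 0,"fingers": 0.5},
  ],
)

```text
time_s: 32.95
tool_pos: [0.4319, -0.1232, 0.0206]
eef_rot: [-90.0, -0.1, 0.0]
contact_force: [-1.0, -1.0, 0.6]
opening: 0.0429
```

```bash
python3 look.py m wrist
```

```text
{'time_s': 32.95, 'tool_pos': [0.4319, -0.1232, 0.0206], 'eef_rot': [-90.0338, -0.0872, 0.0106], 'contact_force': [-1.0286, -0.9785, 0.6244], 'opening': 0.0429}
{'time_s': 33.0, 'tool_pos': [0.4317, -0.1232, 0.0205], 'eef_rot': [-90.0269, -0.0687, 0.0123], 'opening': 0.0424}
```

View pics/wrist_m.png

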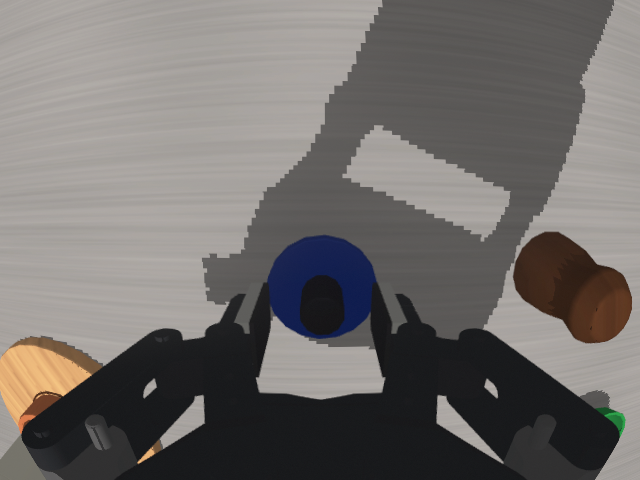

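The black knob at (322,305) is centred between the fingers and the pepper pot at (575,290) is clear. Down 4 mm, close and lift.

Call:
move_arm(
  plan=[
    {"dx": 0,"dy": 0.4,"dz": 0.05,"ax": 0,"ay": 0,"az": 0,"fingers": 0.5},
    {"dx": 0,"dy": 0,"dz": 0,"ax": 0,"ay": 0,"az": 0,"fingers": 0.6},
    {"dx": 0,"dy": 0,"dz": 0,"ax": 0,"ay": 0,"az": 0,"fingers": 0.8},
    {"dx": 0,"dy": 0,"dz": 0,"ax": 0,"ay": 0,"az": 0,"fingers": 1},
    {"dx": 0,"dy": 0,"dz": 0,"ax": 0,"ay": 0,"az": 0,"fingers": 1},
    {"dx": 0,"dy": 0,"dz": 0,"ax": 0,"ay": 0,"az": 0,"fingers": 1},
    {"dx": 0,"dy": 0,"dz": 0,"ax": 0,"ay": 0,"az": 0,"fingers": 1},
    {"dx": 0,"dy": 0,"dz": 0,"ax": 0,"ay": 0,"az": 0,"fingers": 1},
  ],
)

```text
time_s: 33.8
tool_pos: [0.4312, -0.1225, 0.0159]
eef_rot: [-90.0, -0.0, 0.0]
contact_force: [0.3, 0.0, -0.5]
opening: 0.0167
```

Call:
move_arm(
  plan=[
    {"dx": 0,"dy": -1,"dz": 0,"ax": 0,"ay": 0,"az": 0,"fingers": 1},
    {"dx": 0,"dy": -2,"dz": 0,"ax": 0,"ay": 0,"az": 0,"fingers": 1},
    {"dx": 0,"dy": -4,"dz": 0,"ax": 0,"ay": 0,"az": 0,"fingers": 1},
    {"dx": 0,"dy": -4,"dz": 0,"ax": 0,"ay": 0,"az": 0,"fingers": 1},
    {"dx": 0,"dy": -4,"dz": 0,"ax": 0,"ay": 0,"az": 0,"fingers": 1},
    {"dx": 0,"dy": -1,"dz": 0,"ax": 0,"ay": 0,"az": 0,"fingers": 1},
    {"dx": 0,"dy": 0,"dz": 0,"ax": 0,"ay": 0,"az": 0,"fingers": 1},
    {"dx": 0,"dy": 0,"dz": 0,"ax": 0,"ay": 0,"az": 0,"fingers": 1},
  ],
)

```text
time_s: 34.6
tool_pos: [0.4301, -0.122, 0.1748]
eef_rot: [-90.0, 0.1, 0.0]
contact_force: [0.3, -0.6, -1.3]
opening: 0.0163
```

Call:
move_arm(
  plan=[
    {"dx": 0.35,"dy": 0,"dz": 1.5,"ax": 0,"ay": 0,"az": 0,"fingers": 1},
    {"dx": 1.58,"dy": 0,"dz": 4.4,"ax": 0,"ay": 0,"az": 0,"fingers": 1},
    {"dx": 1.58,"dy": 0,"dz": 4.4,"ax": 0,"ay": 0,"az": 0,"fingers": 1},
    {"dx": 1.58,"dy": 0,"dz": 4.4,"ax": 0,"ay": 0,"az": 0,"fingers": 1},
    {"dx": 1.58,"dy": 0,"dz": 4.4,"ax": 0,"ay": 0,"az": 0,"fingers": 1},
    {"dx": 1.58,"dy": 0,"dz": 4.4,"ax": 0,"ay": 0,"az": 0,"fingers": 1},
    {"dx": 1.58,"dy": 0,"dz": 4.4,"ax": 0,"ay": 0,"az": 0,"fingers": 1},
    {"dx": 1.58,"dy": 0,"dz": 4.4,"ax": 0,"ay": 0,"az": 0,"fingers": 1},
    {"dx": 1.58,"dy": 0,"dz": 4.4,"ax": 0,"ay": 0,"az": 0,"fingers": 1},
    {"dx": 1.58,"dy": 0,"dz": 4.4,"ax": 0,"ay": 0,"az": 0,"fingers": 1},
    {"dx": 1.58,"dy": 0,"dz": 4.4,"ax": 0,"ay": 0,"az": 0,"fingers": 1},
    {"dx": 0,"dy": 0,"dz": 0,"ax": 0,"ay": 0,"az": 0,"fingers": 1},
  ],
)

```text
time_s: 35.8
tool_pos: [0.592, 0.3375, 0.1717]
eef_rot: [-90.0, 0.2, 0.3]
contact_force: [0.2, -0.2, -0.3]
opening: 0.0162
```

Call:
move_arm(
  plan=[
    {"dx": 0,"dy": 3,"dz": 0,"ax": 0,"ay": 0,"az": 0,"fingers": 1},
    {"dx": 0,"dy": 2,"dz": 0,"ax": 0,"ay": 0,"az": 0,"fingers": 1},
    {"dx": 0,"dy": 1,"dz": 0,"ax": 0,"ay": 0,"az": 0,"fingers": 1},
    {"dx": 0,"dy": 0,"dz": 0,"ax": 0,"ay": 0,"az": 0,"fingers": 1},
    {"dx": 0,"dy": 0,"dz": 0,"ax": 0,"ay": 0,"az": 0,"fingers": 1},
    {"dx": 0,"dy": 0,"dz": 0,"ax": 0,"ay": 0,"az": 0,"fingers": 1},
    {"dx": 0,"dy": 0,"dz": 0,"ax": 0,"ay": 0,"az": 0,"fingers": 1},
    {"dx": 0,"dy": 0,"dz": 0,"ax": 0,"ay": 0,"az": 0,"fingers": 1},
  ],
)

```text
time_s: 36.6
tool_pos: [0.5934, 0.3328, 0.1172]
eef_rot: [-89.9, -0.1, 0.0]
contact_force: [-1.0, 0.6, -0.5]
opening: 0.0164
```

```bash
python3 look.py n wrist
```

```text
{'time_s': 36.6, 'tool_pos': [0.5934, 0.3328, 0.1172], 'eef_rot': [-89.9451, -0.1119, 0.0054], 'contact_force': [-0.9589, 0.6055, -0.4807], 'opening': 0.0164}
{'time_s': 36.65, 'tool_pos': [0.5932, 0.3328, 0.117], 'eef_rot': [-89.9564, -0.0885, 0.0095], 'opening': 0.0164}
```

View pics/wrist_n.png

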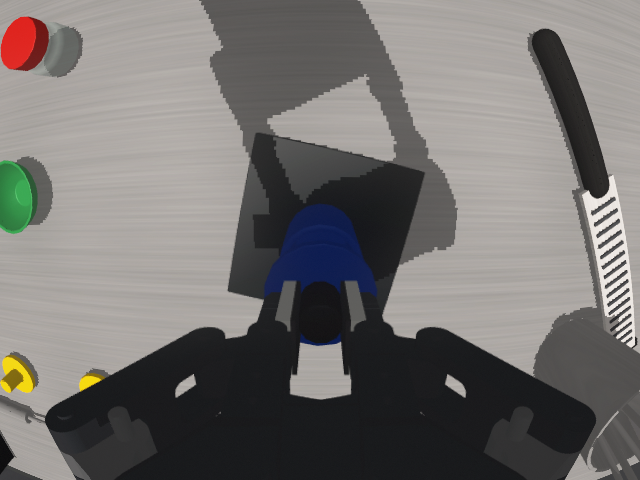

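The blue lid is lined up over the blue pot at columns 320/321. Lowering 33 mm, slowly at the end.

Call:
move_arm(
  plan=[
    {"dx": 0,"dy": 1,"dz": 0,"ax": 0,"ay": 0,"az": 0,"fingers": 1},
    {"dx": 0,"dy": 0.6,"dz": 0,"ax": 0,"ay": 0,"az": 0,"fingers": 1},
    {"dx": 0,"dy": 0.4,"dz": 0,"ax": 0,"ay": 0,"az": 0,"fingers": 1},
    {"dx": 0,"dy": 0.4,"dz": 0,"ax": 0,"ay": 0,"az": 0,"fingers": 1},
    {"dx": 0,"dy": 0.3,"dz": 0,"ax": 0,"ay": 0,"az": 0,"fingers": 1},
    {"dx": 0,"dy": 0.2,"dz": 0,"ax": 0,"ay": 0,"az": 0,"fingers": 1},
    {"dx": 0,"dy": 0.1,"dz": 0,"ax": 0,"ay": 0,"az": 0,"fingers": 1},
    {"dx": 0,"dy": 0,"dz": 0,"ax": 0,"ay": 0,"az": 0,"fingers": 1},
    {"dx": 0,"dy": 0,"dz": 0,"ax": 0,"ay": 0,"az": 0,"fingers": 1},
    {"dx": 0,"dy": 0,"dz": 0,"ax": 0,"ay": 0,"az": 0,"fingers": 1},
  ],
)

```text
time_s: 37.65
tool_pos: [0.5928, 0.3326, 0.0862]
eef_rot: [-90.0, -0.0, 0.0]
contact_force: [0.6, 0.1, -0.2]
opening: 0.0166
```

Call:
move_arm(
  plan=[
    {"dx": 0,"dy": 0.15,"dz": 0,"ax": 0,"ay": 0,"az": 0,"fingers": 1},
    {"dx": 0,"dy": 0.05,"dz": 0,"ax": 0,"ay": 0,"az": 0,"fingers": 1},
    {"dx": 0,"dy": 0,"dz": 0,"ax": 0,"ay": 0,"az": 0,"fingers": 1},
    {"dx": 0,"dy": 0,"dz": 0,"ax": 0,"ay": 0,"az": 0,"fingers": 1},
  ],
)

```text
time_s: 38.05
tool_pos: [0.5927, 0.3326, 0.084]
eef_rot: [-90.0, -0.0, 0.0]
contact_force: [0.4, 0.2, -0.8]
opening: 0.0163
```

At seated height. Release, lift and back away to where the top camera sees everything.

Call:
move_arm(
  plan=[
    {"dx": 0,"dy": 0,"dz": 0,"ax": 0,"ay": 0,"az": 0,"fingers": 0.6},
    {"dx": 0,"dy": 0,"dz": 0,"ax": 0,"ay": 0,"az": 0,"fingers": 0.5},
    {"dx": 0,"dy": 0,"dz": 0,"ax": 0,"ay": 0,"az": 0,"fingers": 0.4},
    {"dx": 0,"dy": 0,"dz": 0,"ax": 0,"ay": 0,"az": 0,"fingers": 0.4},
    {"dx": 0,"dy": -1.5,"dz": 0,"ax": 0,"ay": 0,"az": 0,"fingers": 0.4},
    {"dx": 0,"dy": -3,"dz": 0,"ax": 0,"ay": 0,"az": 0,"fingers": 0.4},
    {"dx": 0,"dy": -4,"dz": 0,"ax": 0,"ay": 0,"az": 0,"fingers": 0.4},
    {"dx": 0,"dy": -4,"dz": 0,"ax": 0,"ay": 0,"az": 0,"fingers": 0.4},
    {"dx": -3,"dy": 0,"dz": 2,"ax": 0,"ay": 0,"az": 0,"fingers": 0.4},
    {"dx": -3.5,"dy": 0,"dz": 2.5,"ax": 0,"ay": 0,"az": 0,"fingers": 0.4},
    {"dx": -3.5,"dy": 0,"dz": 2.5,"ax": 0,"ay": 0,"az": 0,"fingers": 0.4},
    {"dx": -3.5,"dy": 0,"dz": 2.5,"ax": 0,"ay": 0,"az": 0,"fingers": 0.4},
  ],
)

```text
time_s: 39.25
tool_pos: [0.4567, 0.4284, 0.2106]
eef_rot: [-89.9, -0.1, -0.0]
contact_force: [0.7, 0.0, -0.1]
opening: 0.0508
```

Call:
move_arm(
  plan=[
    {"dx": -3.5,"dy": 0,"dz": 2.5,"ax": 0,"ay": 0,"az": 0,"fingers": 0.4},
    {"dx": -3.5,"dy": 0,"dz": 2.5,"ax": 0,"ay": 0,"az": 0,"fingers": 0.4},
    {"dx": -3.5,"dy": 0,"dz": 2.5,"ax": 0,"ay": 0,"az": 0,"fingers": 0.4},
    {"dx": -3.5,"dy": 0,"dz": 2.5,"ax": 0,"ay": 0,"az": 0,"fingers": 0.4},
    {"dx": -3.5,"dy": 0,"dz": 2.5,"ax": 0,"ay": 0,"az": 0,"fingers": 0.4},
    {"dx": 0,"dy": 0,"dz": 0,"ax": 0,"ay": 0,"az": 0,"fingers": 0.4},
    {"dx": 0,"dy": 0,"dz": 0,"ax": 0,"ay": 0,"az": 0,"fingers": 0.4},
    {"dx": 0,"dy": 0,"dz": 0,"ax": 0,"ay": 0,"az": 0,"fingers": 0.4},
  ],
)

```text
time_s: 40.05
tool_pos: [0.2834, 0.5522, 0.2096]
eef_rot: [-90.0, -0.1, -0.0]
contact_force: [0.7, -0.3, -0.2]
opening: 0.0517
```

```bash
python3 look.py o top side;  python3 - <<'E'
from h import *
t=dict(np.load("pics/top_o.npz"))
print("blid",circ(t,(128,257),.073,.088,30),"knob",circ(t,(126,257),.094,.115,30));print("wlid",circ(t,(516,277),.083,.098,32),"knob",circ(t,(521,277),.105,.125,32)); print("stand",circ(t,(503,277),.031,.041,30))
for n,px,lo,hi,r in [("salt",(259,345),.04,.07,25),("bowl",(289,275),.018,.035,30),("pepper",(332,350),.04,.07,25)]: print(n,circ(t,px,lo,hi,r))
i=cv2.imread("pics/side_o.png")
cv2.imwrite("pics/oo.png",np.hstack([cv2.resize(i[280:450,390:560],(390,390)),cv2.resize(i[130:230,170:270],(390,390))]))
E
```

```text
{'time_s': 40.05, 'tool_pos': [0.2834, 0.5522, 0.2096], 'eef_rot': [-89.9807, -0.055, -0.0081], 'contact_force': [0.7206, -0.292, -0.2487], 'opening': 0.0517}
{'time_s': 40.15, 'tool_pos': [0.2838, 0.5518, 0.2092], 'eef_rot': [-89.9936, -0.0273, -0.0877], 'opening': 0.0511}
blid [5.933e-01 3.317e-01 5.090e-02 5.925e-01 3.290e-01 7.700e-02 7.960e-02
 8.370e-02 5.930e+02] knob [5.929e-01 3.308e-01 1.900e-02 5.929e-01 3.301e-01 9.700e-02 1.032e-01
 1.059e-01 1.120e+02]
wlid [ 5.453e-01 -3.009e-01  5.090e-02  5.455e-01 -2.989e-01  8.690e-02
  8.930e-02  9.270e-02  6.670e+02] knob [ 5.446e-01 -3.003e-01  1.810e-02  5.454e-01 -2.995e-01  1.071e-01
  1.131e-01  1.154e-01  1.200e+02]
stand [ 5.458e-01 -3.009e-01  6.200e-02  5.465e-01 -2.869e-01  3.160e-02
  3.510e-02  3.880e-02  2.700e+02]
salt [4.407e-01 1.190e-01 4.030e-02 4.412e-01 1.179e-01 5.020e-02 5.450e-02
 5.740e-02 4.750e+02]
bowl [5.567e-01 6.990e-02 6.310e-02 5.565e-01 7.090e-02 1.870e-02 2.390e-02
 2.760e-02 3.480e+02]
pepper [ 4.260e-01 -3.700e-03  3.550e-02  4.272e-01 -3.700e-03  5.050e-02
  5.800e-02  6.210e-02  3.530e+02]
```

View pics/top_o.png

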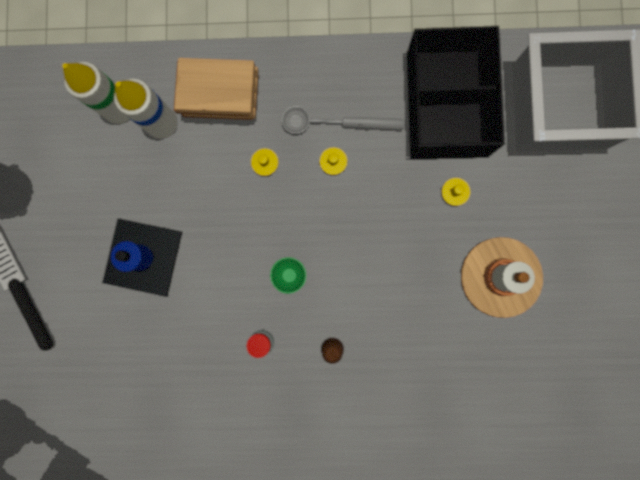

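View pics/oo.png

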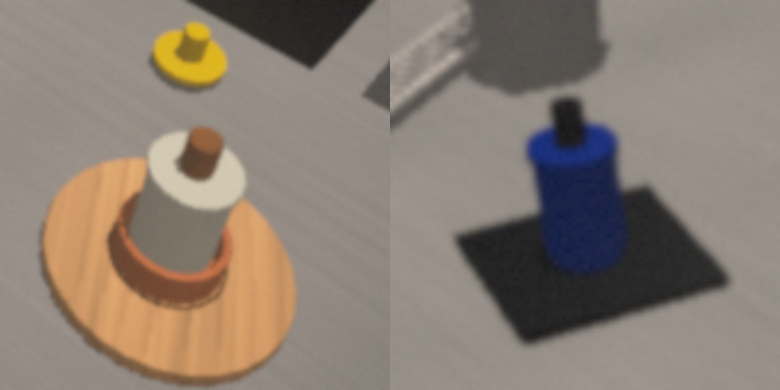

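Both sets are upright and closed. The lid disc tops read about 90 and 80 mm, as expected, and the lids are centred. The bystanders haven't moved and the arm is clear, so I'm handing in.

```bash
python3 -c "
from plant import ctrl; print(ctrl.job_done())"
```

```text
the job is handed in; nothing more can be done
None
```

Both sauce sets are made up and the job was handed in at about 40 s. `job_done` gives no verdict, so the results below are my own camera measurements.

- **White set:** the stand is within 1 mm of the board centre. The white pot is nested in it with its rim at about 84 mm. The white lid is within about 1 mm of the axis, with its disc top at about 90 mm as it should be when seated.
- **Blue set:** the blue pot is within about 1 mm of the slate centre. The blue lid is within 1–2 mm of the pot's axis, with its disc top at about 80 mm as it should be when seated.
- **Upright and clear:** the side view shows both sets upright with the lids flat, and the arm is well clear of everything.
- **Bystanders:** the salt jar, green bowl and pepper pot measure the same as at the start, to within 0.5 mm. I never went near the yellow lids.

No check failed. The wrist and top cameras differed by at most about 2 mm, which is within their calibration. Two things went unresolved or wrong along the way:
- One top-view check of the white lid got no reading because the arm was in the way. I repeated it later and it was good.
- The first two move calls were refused because of their row format, and nothing moved.

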